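Tip a tray of chocolates into the storage tin

TASK

Lift the wooden lid off the tin and lay it aside on the table, then pick up the metal tray by its handle, tip all three chocolates off it into the tin without touching them with the gripper, and set the empty tray back down flat on its wooden board. Then put the lid properly back on the tin and let go, leaving the other things where they stand.

Things in the scene. Friction and masses are not known exactly. Their poses are not given: they have to be found in the camera images.
- tray: Open-fronted tray of bright sheet metal with a dark wooden handle, about 0.14 kg. Origin: centre of the sheet's underside; x points from handle to open lip, z up. Sheet 150 mm in x, 102 in y, 3 thick; walls 3 mm thick up to z = 24 at both sides and the rear (x = -75), none at the lip (x = +75). At the start it stands on the board, lip away from the robot, handle towards it.
- tray_grip (a point): Point on the handle's axis to grip, 112 mm behind the tray's origin and 43 mm above its underside. The handle is a straight bar along the tray's x, 20 mm wide in y, from x = -78 to -168 and z = 32 to 54 mm, free all round, open from above.
- tray_lip (a point): Middle of the tray's open front edge, on the sheet's top (75 mm ahead of the tray's origin, z = 3 mm). The sheet is polished: chocolates start to slide when the tray is tipped lip-down by some 14 to 20 degrees, and run off briskly at 40.
- board: Flat wooden board on which the tray stands, fixed to the table: 170 mm in x, 124 mm in y, 12 mm thick. Origin: centre of its underside; x points the way the tray's lip does at the start. The tray belongs centred on it (tray origin 12 mm above the board's origin).
- choc_1: Dark chocolate rosette, 40 mm across, 26 mm high, 30 g, on the tray at its handle end. Origin: centre of its flat underside.
- choc_2: Dark chocolate rosette, 43 mm across, 28 mm high, 30 g, in the middle of the tray. Origin: centre of its flat underside.
- choc_3: Dark chocolate rosette, 43 mm across, 28 mm high, 30 g, on the tray near its lip (its edge some 10 mm from the lip). Origin: centre of its flat underside.
- tin: Round open tin with blue printed outside and cream inside, beside the board, standing loose on the table under the wooden lid, 0.35 kg. 153 mm outside, about 138 mm clear inside, rim 68 mm above its origin, which is the centre of its underside.
- lid: Round loose wooden lid with a knob, about 0.16 kg. Origin: centre of its underside, z up. A plug 124 mm across is z = 0 to 10 mm (hangs inside the tin with about 7 mm play all round), the disc, 160 mm across, is z = 10 to 18 and rests on the tin's rim. On the tin, its origin is 58 mm above the tin's origin. Laid down, it stands on its plug.
- lid_knob (a point): Point to grip on the lid's knob, on its axis, 42 mm above the lid's origin. The knob is an upright round post 28 mm thick, from z = 18 (top of the disc) to z = 52 mm.
- giraffe: Bystander: small round open tin with a giraffe pattern, 129 mm across, 58 mm high, at the back, heavy (does not move). Origin: centre of its underside.
- timer: Bystander: white kitchen timer standing on its edge, 26 x 62 mm, 62 mm high, at the back. Origin: centre of its underside.
- ink_pad: Bystander: closed flat red ink pad lying on the table, 69 x 99 mm, 13 mm high, at the back. Origin: centre of its underside.
Things that resemble listed ones, but are neither listed nor needed, are in the scene too. Leave any turquoise look-alike of the choc_2 alone.

How it is judged:
By the outcome, as a careful person would: the job done as asked, in the order asked, and still so for the second after the job is handed in, with the robot touching nothing.
It also fails if it takes over 72 s, if anything falls off the work surface, if the arm or the gripper's body presses on something with over 40 N, if the wrist force passes 120 N, or if a joint passes its speed limit or range.

ROBOT

A 6-joint arm with a two-finger parallel gripper is mounted at the origin on a cart in front of the work surface, level with it; the furniture and walls round the work are solid. World frame = base frame: x ahead of the robot, y to its left, z up, the work surface at z = 0. Lengths are in m, angles in degrees, forces in N, time in s.
With the tool pointing down it reaches from about 0.375 to 0.925 m from the base axis. Payload 5.7 kg.
Tool frame: the origin (TCP) lies midway between the tips of the shut fingers; the grasp point (between the pads) lies 19 mm behind it; z points along the fingers, y is the line along which they close (so a half turn about z gives the same grasp; the last joint's range is limited). The gripper opens to 88 mm and grips with 3 to 60 N. Pads are 20 mm wide; open, the fingers measure 115 mm over their backs; the gripper's body (75 mm by 178 mm) begins 61 mm behind the grasp point.
Start: joints at [-73.631, 20.558, 86.54, -0, 72.909, -6.595], TCP at [0.234, -0.552, 0.223] pointing down, gripper open.
Joint ranges: [-170.27, 170.27], [-57.76, 135], [12.27, 136.19], [-55.21, 235.2], [11.17, 155.16], [-170.74, 170.74]. Speed limits (degrees/s): [136.94, 136.94, 180, 180, 180, 180].

INTERFACE

Orientations are given as [roll, pitch, yaw] about the fixed x, y, z axes, in that order (R = Rz(yaw) Ry(pitch) Rx(roll)).
In Python, from rig import arm gives the robot as it stands.
- The arm moves only by the tool jog_arm, never from a script. Its argument "moves" is a list of rows, each an object of numbers: "dx", "dy", "dz": the shift along the tool's x, y, z in cm; "spin": the turn about the tool's z in rad; "jaw": the opening, from 0 (shut) to 1 (fully open). In form: [{"dx": .., "dy": .., "dz": .., "spin": .., "jaw": ..}, ...]. A call has 1 to 5 rows; each row shifts and turns the commanded pose from where the row before left it, along the tool's axes as they then stand; what a row does not reach is not made up. A row lasts 1/12 s, in which the tool goes at most 41.7 mm and 7.16 degrees, less where a joint would pass 70% of its speed; a pose out of reach is approached as far as the arm can. A call is refused whole if a number of a shift passes 4.17 or a number of a turn 0.125, either way. A call with a gripper value outside its range is refused whole. The fingers move at their own pace and stop on an object; "grip_force" is the grip in N (left out, the last holds). Time passes only in rows, so rows that do not move let the fingers close. It gives the time, the measured TCP pose, the force, the opening and the grip force at its end, in the units of the state.
- arm.get_state(): the state, without advancing time (a new reading comes with each control period).
- arm.read_camera(name): name is "scene" or "side" or "wrist"; returns a dict with "pixels" (420x560x3 uint8, red, green, blue), "intrinsics" (3x3 intrinsics, pixels), "k1" (the pictures are not rectified: a ray, as slopes to the right and down, at radius r is drawn at 1 + k1 r^2 times it, then the intrinsics apply), "R" (3x3) and "t" (3): a world point X has camera coordinates R X + t. Camera axes: x right, y down, z forward; pixel columns grow to the right and rows downward; lengths in m; the calibration is good to about 2 mm. A picture is of the moment at which its call begins. There is no depth.
- arm.job_done(): hands the job in; it is judged then, once.
The state is a dict: "time_s": time; "qpos": joint angles; "joint_vel": joint speeds; "joint_efforts": joint torques, N m; "ee_pos": TCP position; "orientation": TCP orientation; "wrist_force": force on the tool from outside, world axes, zero at the start; "moment": the same for the moment, N m; "width": finger opening in m; "grip_force": force on a finger pad.
Only numpy, scipy, OpenCV 4.12 (cv2) and the standard library are available. Lean on these libraries where they do the work, as an engineer would, in place of code of your own. Each camera call takes 0.05 s, during which the arm holds its last target. There are 200 camera calls.

## Working session

There is one attempt and no reset: what is moved stays moved. The work goes in short steps, Python scripts to look and compute and a tool call to move; the robot and the scene stay as the last step left them, time stands still between calls to the robot, and variables do not carry over. Pictures are saved under pics/ and viewed, at most 10 in all, crops included, and the job is handed in when it is done.

Besides the shell and the picture viewer there is one more tool, called after "Request:" as name(argument=value, ...), one argument or row to a line, values as JSON. jog_arm: Moves the arm, as the interface text tells. Its arguments: {"type":"object","properties":{"moves":{"type":"array","items":{"type":"object","properties":{"dx":{"type":"number"},"dy":{"type":"number"},"dz":{"type":"number"},"spin":{"type":"number"},"jaw":{"type":"number"}}}},"grip_force":{"type":"number"}},"required":["moves"]}

```bash
ls; mkdir -p pics
cat > h.py <<'E'
import numpy as np, cv2, pickle
from rig import arm
def snap(name,fn):
    c=arm.read_camera(name); pickle.dump(c,open(f'pics/{fn}.pkl','wb')); cv2.imwrite(f'pics/{fn}.png',c['pixels'][:,:,::-1]); return c
def load(fn): return pickle.load(open(f'pics/{fn}.pkl','rb'))
def proj(c,X):
    p=np.asarray(c['R'])@np.asarray(X,float)+c['t']; a=p[:2]/p[2]; a=a*(1+c['k1']*(a@a)); K=np.asarray(c['intrinsics'])
    return np.array([K[0,0]*a[0]+K[0,2],K[1,1]*a[1]+K[1,2]])
def ray(c,uv):
    K=np.asarray(c['intrinsics']); d=np.array([(uv[0]-K[0,2])/K[0,0],(uv[1]-K[1,2])/K[1,1]]); a=d.copy()
    for _ in range(30): a=d/(1+c['k1']*(a@a))
    R=np.asarray(c['R']); return -R.T@np.asarray(c['t']), R.T@np.array([a[0],a[1],1])
def onz(c,uv,z):
    o,d=ray(c,uv); return o+d*(z-o[2])/d[2]
E
python3 - <<'E'
from h import *
a=snap('scene','s0');b=snap('side','d0');w=snap('wrist','w0')
for c in(a,b,w): print(-np.asarray(c['R']).T@c['t'], c['R'][2], c['k1'], np.asarray(c['intrinsics'])[0])
cv2.imwrite('pics/m0.png',cv2.resize(np.vstack([np.hstack([a['pixels'],b['pixels']])])[:,:,::-1],(800,300)))
s=arm.get_state();print(s)
E
```

```text
pics
[0.06347031 0.35601358 0.64652437] [ 0.64851294 -0.38822462 -0.65476149] -0.009762723776735097 [449.08370725   0.         269.40568788]
[ 0.28980372 -0.51542632  0.6465281 ] [ 0.35449278  0.67679974 -0.6451953 ] -0.11160666190607264 [426.16534111   0.         280.44044719]
[ 0.30505258 -0.52334228  0.38334034] [-0.25800146 -0.10747886 -0.96014767] -0.06973911196630922 [322.39916313   0.         280.33593647]
{'time_s': 0.15, 'qpos': array([-7.36330875e+01,  2.05902482e+01,  8.65831644e+01, -1.24591856e-03,
        7.29107315e+01, -6.59243565e+00]), 'joint_vel': array([-0.06723461, -0.04351024, -0.155082  ,  0.02902616, -0.02436991,
       -0.05791367]), 'joint_efforts': array([ 7.76338529e-04, -5.15754497e+01, -2.71009487e+01,  6.77089998e-02,
        3.07149848e-02, -7.45344573e-05]), 'ee_pos': array([ 0.23390264, -0.55194834,  0.22199457]), 'orientation': array([-1.79916275e+02, -8.47775791e-03,  2.29597090e+01]), 'wrist_force': array([ 0.41756392, -0.35649648, -0.00454022]), 'moment': array([ 0.01303641, -0.02994202, -0.04672985]), 'grip_force': 0.0, 'width': 0.08800184710128628}
```

View pics/s0.png

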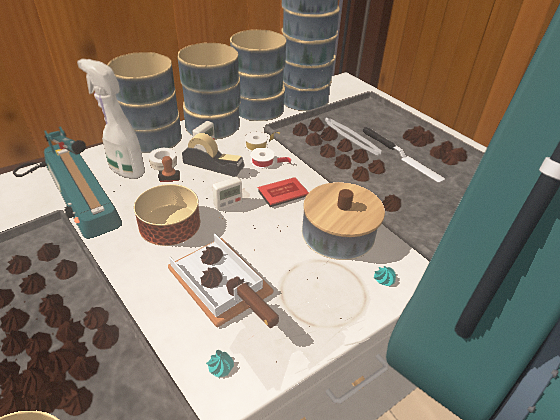

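View pics/d0.png

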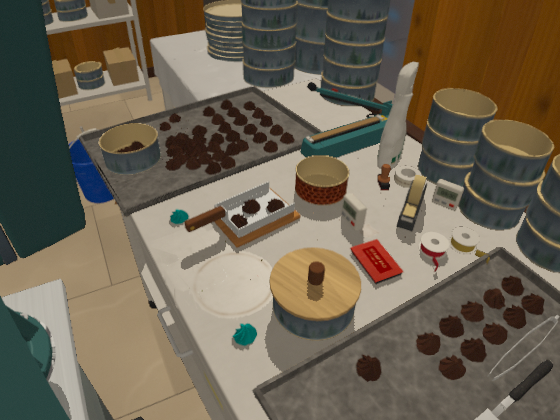

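Run:
```python
from h import *
a=load('s0')['pixels'];b=load('d0')['pixels']
f=lambda p,x,y:cv2.resize(p[y:y+150,x:x+200],(800,600),interpolation=cv2.INTER_CUBIC)
A=np.hstack([a[225:335,150:290],a[175:285,275:415]]);B=np.hstack([b[180:290,175:315],b[230:340,250:390]])
o=cv2.resize(np.vstack([A,B]),None,fx=2.8,fy=2.72,interpolation=cv2.INTER_CUBIC)
print(o.shape);cv2.imwrite('pics/c0.png',o[:,:,::-1])
```

```text
(598, 784, 3)
```

View pics/c0.png

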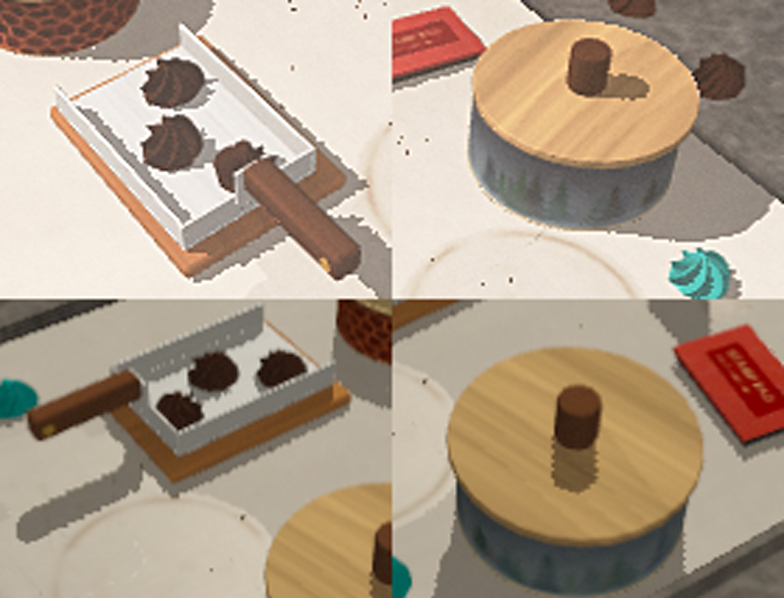

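Run:
```python
from h import *
from scipy.optimize import least_squares
S=load('s0');D=load('d0')
ps=lambda u,v:(150+u/2.8,225+v/2.72)
pd=lambda u,v:(175+u/2.8,180+(v-299)/2.72)
T=[(S,ps(58,90),(75,51,24)),(S,ps(181,27),(75,-51,24)),(S,ps(185,230),(-75,51,24)),(S,ps(315,155),(-75,-51,24)),(S,ps(346,252),(-168,0,54)),
(D,pd(178,432),(-75,-51,24)),(D,pd(332,366),(75,-51,24)),(D,pd(263,308),(75,51,24)),(D,pd(140,368),(-75,51,24)),(D,pd(38,412),(-168,0,54))]
B=[(S,ps(190,268),(-85,62,12)),(S,ps(50,108),(85,62,12)),(S,ps(362,178),(-85,-62,12)),(D,pd(172,470),(-85,-62,12)),(D,pd(350,393),(85,-62,12))]
def fit(P,z0,n):
    def r(p):
        c,s=np.cos(p[2]),np.sin(p[2]);o=[]
        for C,uv,X in P:
            X=np.array(X)/1e3;o.append(proj(C,[p[0]+c*X[0]-s*X[1],p[1]+s*X[0]+c*X[1],z0+X[2]])-uv)
        return np.concatenate(o)
    q=least_squares(r,[.6,0,.3],loss='soft_l1');print(n,q.x[:2],np.degrees(q.x[2]),np.round(r(q.x).reshape(-1,2),1).tolist());return q.x
p=fit(T,.012,'tray');fit(B,0,'board')
c,s=np.cos(p[2]),np.sin(p[2]);print('grip',p[0]-.112*c,p[1]-.112*s)
k1=onz(S,(345.7,193.4),.110);k2=onz(D,(275-0+0,0),.11) if 0 else onz(D,(250+188/2.8,230+98/2.72),.110);print('knob',k1,k2)
# lid ellipse
for C,sh,n in((S,[(472,85),(698,95),(590,20),(575,160)],'s'),(D,[(448,440),(703,445),(575,348),(580,540)],'d')):
    pts=[onz(C,(275+(u-392)/2.8,175+v/2.72) if n=='s' else (250+(u-392)/2.8,230+(v-299)/2.72),.076)[:2] for u,v in sh]
    q=least_squares(lambda x:[np.hypot(*(x-t))-.08 for t in pts],np.mean(pts,0));print(n,q.x,q.fun)
for uv in [(323,293),(366,290),(281,290),(323,327),(323,261),(385,275),(221,363),(392,203)]: print(uv,onz(S,uv,0)[:2])
for uv in [(415,175),(450,420-0),(300,418)]: print('edge',onz(S,uv,0)[:2])
st=arm.get_state();print(st['orientation'])
```

```text
tray [0.57783015 0.15893178] 9.480326074274778 [[-1.6, -1.2], [0.5, -1.7], [-1.0, -0.4], [0.7, -2.4], [1.8, 1.4], [-0.2, 0.4], [1.6, -2.0], [0.0, -2.9], [-11.0, -1.7], [-3.4, 1.0]]
board [0.57314818 0.15143048] 8.441714494797138 [[0.1, 1.9], [0.2, 0.0], [-3.4, -0.6], [-0.3, 2.4], [1.0, 0.2]]
grip 0.467359821312597 0.14048438144693617
knob [ 0.5685597  -0.11598759  0.11      ] [ 0.56934952 -0.11891212  0.11      ]
s [ 0.56948273 -0.11726432] [-0.00072373 -0.00071463 -0.00024115 -0.00014829]
d [ 0.56748694 -0.12142348] [-0.00135985 -0.00130933 -0.00160283 -0.0014267 ]
(323, 293) [0.45851369 0.00105715]
(366, 290) [ 0.42581089 -0.07233865]
(281, 290) [0.50150296 0.06448069]
(323, 327) [0.39855389 0.04307825]
(323, 261) [ 0.52340019 -0.04442977]
(385, 275) [ 0.43670419 -0.12734129]
(221, 363) [0.42195549 0.22272164]
(392, 203) [ 0.59395641 -0.28436761]
edge [ 0.64882384 -0.40728677]
edge [ 0.17855604 -0.02652353]
edge [0.28781735 0.16094885]
[-1.79916275e+02 -8.47775791e-03  2.29597090e+01]
```

Request:
jog_arm(
  moves=[
    {"spin":0.1,"dz":-0.8},
    {"spin":0.1,"dz":-0.8},
    {"spin":0.1,"dz":-0.8},
    {"spin":0.1,"dz":-0.6},
    {},
  ],
)

```text
schema error: expected keys dx, dy, dz, spin, jaw
```

Request:
jog_arm(
  moves=[
    {"dx":2,"dy":-2.6},
    {"dx":2,"dy":-2.6},
    {"dx":2,"dy":-2.6},
    {"dx":2,"dy":-2.6},
    {"dx":2,"dy":-2.6},
  ],
)

```text
schema error: expected keys dx, dy, dz, spin, jaw
```

Request:
jog_arm(
  moves=[
    {"dx":2,"dy":-2.6},
    {"dx":2,"dy":-2.6},
    {"dx":2,"dy":-2.6},
    {"dx":2,"dy":-2.6},
    {"dx":2,"dy":-2.6},
  ],
)

```text
schema error: expected keys dx, dy, dz, spin, jaw
```

Request:
jog_arm(
  moves=[
    {"dx":2,"dy":-2.6},
    {"dx":2,"dy":-2.6},
    {"dx":2,"dy":-2.6},
    {"dx":2,"dy":-2.6},
    {},
  ],
)

```text
schema error: expected keys dx, dy, dz, spin, jaw
```

Run:
```python
from h import *
S=load('s0')
for uv in [(432,262),(300,390),(265,417),(388,305)]: print(uv,onz(S,uv,0)[:2])
w=snap('wrist','w1');s=arm.get_state();print(s['ee_pos'],s['orientation'],s['qpos'])
print(proj(w,[.569,-.118,.110]))
```

```text
(432, 262) [ 0.41752004 -0.23126193]
(300, 390) [0.32336159 0.13803739]
(265, 417) [0.31375525 0.20411695]
(388, 305) [ 0.3799266 -0.0851389]
[ 0.23395862 -0.55200999  0.22209128] [-1.79930973e+02 -8.07308066e-03  2.29638947e+01] [-7.36304132e+01  2.05838179e+01  8.65786643e+01  9.69929758e-05
  7.29070153e+01 -6.59434130e+00]
[209.45033451  81.91320058]
```

View pics/w1.png

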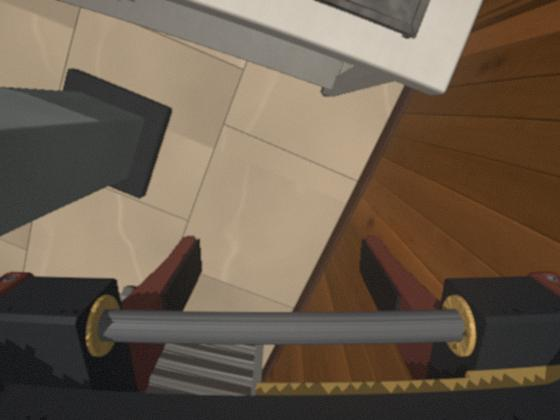

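Request:
jog_arm(
  moves=[
    {"dx":0,"dy":0,"dz":-0.8,"spin":0.1,"jaw":1},
    {"dx":0,"dy":0,"dz":-0.8,"spin":0.1,"jaw":1},
    {"dx":0,"dy":0,"dz":-0.8,"spin":0.1,"jaw":1},
    {"dx":0,"dy":0,"dz":-0.6,"spin":0.1,"jaw":1},
    {"dx":0,"dy":0,"dz":0,"spin":0,"jaw":1},
  ],
)

```text
time_s: 0.62
ee_pos: [0.2343, -0.5531, 0.2538]
orientation: [179.9, -0.0, -0.2]
wrist_force: [-0.2, 0.6, -0.8]
width: 0.0876
grip_force: 0.0
```

Request:
jog_arm(
  moves=[
    {"dx":2,"dy":-2.6,"dz":0,"spin":0,"jaw":1},
    {"dx":2,"dy":-2.6,"dz":0,"spin":0,"jaw":1},
    {"dx":2,"dy":-2.6,"dz":0,"spin":0,"jaw":1},
    {"dx":2,"dy":-2.6,"dz":0,"spin":0,"jaw":1},
    {"dx":2,"dy":-2.6,"dz":0,"spin":0,"jaw":1},
  ],
)

```text
time_s: 1.03
ee_pos: [0.3344, -0.4208, 0.2521]
orientation: [-180.0, 0.0, 0.2]
wrist_force: [0.2, 0.2, 0.1]
width: 0.0875
grip_force: 0.0
```

Request:
jog_arm(
  moves=[
    {"dx":2,"dy":-2.6,"dz":0,"spin":0,"jaw":1},
    {"dx":2,"dy":-2.6,"dz":0,"spin":0,"jaw":1},
    {"dx":2,"dy":-2.6,"dz":0,"spin":0,"jaw":1},
    {"dx":2,"dy":-2.6,"dz":0,"spin":0,"jaw":1},
    {"dx":2,"dy":-2.6,"dz":0,"spin":0,"jaw":1},
  ],
)

```text
time_s: 1.45
ee_pos: [0.4344, -0.2907, 0.2522]
orientation: [-180.0, 0.0, 0.2]
wrist_force: [-0.3, 0.2, 0.3]
width: 0.0877
grip_force: 0.0
```

Request:
jog_arm(
  moves=[
    {"dx":2,"dy":-2.6,"dz":0,"spin":0,"jaw":1},
    {"dx":2,"dy":-2.6,"dz":0,"spin":0,"jaw":1},
    {"dx":2,"dy":-2.6,"dz":0,"spin":0,"jaw":1},
    {"dx":2,"dy":-2.6,"dz":0,"spin":0,"jaw":1},
    {"dx":0,"dy":0,"dz":0,"spin":0,"jaw":1},
  ],
)

```text
time_s: 1.87
ee_pos: [0.5164, -0.1838, 0.2522]
orientation: [-179.9, -0.1, 0.5]
wrist_force: [0.6, 0.1, 0.6]
width: 0.0875
grip_force: 0.0
```

Run:
```python
from h import *
w=snap('wrist','w1');s=arm.get_state();print(s['ee_pos'],s['orientation'],s['qpos'],s['time_s'])
print(proj(w,[.569,-.118,.110]))
# wood lid detection
h=cv2.cvtColor(w['pixels'],cv2.COLOR_RGB2HSV)
```

```text
[ 0.51489887 -0.18588457  0.25208374] [-1.79952928e+02  1.44742673e-02  4.47668746e-01] [-2.71053248e+01  1.47384061e+01  9.07721931e+01  3.63559654e-02
  7.45240104e+01  6.24373008e+01] 1.9167
[209.32204755 136.98323698]
```

View pics/w1.png

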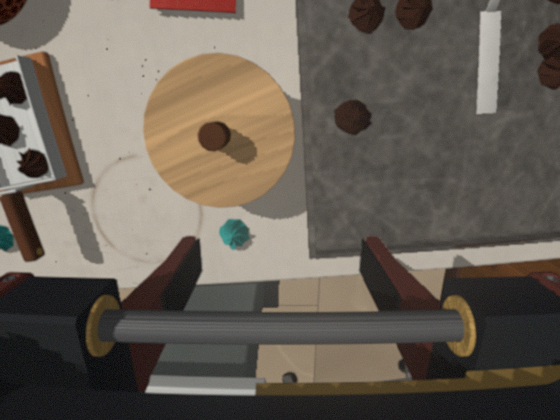

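Run:
```python
from h import *
from scipy.optimize import least_squares
w=load('w1');print(onz(w,(214,130.5),.110))
pts=[onz(w,u,.076)[:2] for u in [(144,128),(295,128),(222,53),(222,207)]]
q=least_squares(lambda x:[np.hypot(*(x-t))-.08 for t in pts],np.mean(pts,0));print(q.x,q.fun)
```

```text
[ 0.57495208 -0.12264349  0.11      ]
[ 0.56915578 -0.12068296] [-0.00141932 -0.00133076 -0.00120547 -0.00143239]
```

Request:
jog_arm(
  moves=[
    {"dx":2,"dy":-2.4,"dz":0,"spin":0,"jaw":1},
    {"dx":2,"dy":-2.4,"dz":0,"spin":0,"jaw":1},
    {"dx":1.5,"dy":-1.8,"dz":1,"spin":0,"jaw":1},
    {"dx":0,"dy":0,"dz":3,"spin":0,"jaw":1},
    {"dx":0,"dy":0,"dz":3,"spin":0,"jaw":1},
  ],
)

```text
time_s: 2.33
ee_pos: [0.5703, -0.1225, 0.1829]
orientation: [179.9, -0.2, 0.3]
wrist_force: [-0.2, -1.3, -0.6]
width: 0.0878
grip_force: 0.0
```

Request:
jog_arm(
  moves=[
    {"dx":0,"dy":0,"dz":3,"spin":0,"jaw":1},
    {"dx":0,"dy":0,"dz":3,"spin":0,"jaw":1},
    {"dx":0,"dy":0,"dz":2,"spin":0,"jaw":1},
    {"dx":0,"dy":0,"dz":1,"spin":0,"jaw":1},
    {"dx":0,"dy":0,"dz":0.6,"spin":0,"jaw":1},
  ],
)

```text
time_s: 2.75
ee_pos: [0.5672, -0.1227, 0.0849]
orientation: [-180.0, 0.2, 0.1]
wrist_force: [-0.2, -0.6, 0.0]
width: 0.0878
grip_force: 0.0
```

Request:
jog_arm(
  moves=[
    {"dx":0,"dy":0,"dz":0,"spin":0,"jaw":0.4},
    {"dx":0,"dy":0,"dz":0,"spin":0,"jaw":0.2},
    {"dx":0,"dy":0,"dz":0,"spin":0,"jaw":0.2},
    {"dx":0,"dy":0,"dz":0,"spin":0,"jaw":0.2},
    {"dx":0,"dy":0,"dz":0,"spin":0,"jaw":0.2},
  ],
  grip_force=25,
)

```text
time_s: 3.17
ee_pos: [0.5695, -0.1224, 0.0878]
orientation: [180.0, -0.1, 0.1]
wrist_force: [0.2, 0.1, -0.4]
width: 0.0577
grip_force: 0.0
```

Request:
jog_arm(
  moves=[
    {"dx":0,"dy":0,"dz":0.4,"spin":0,"jaw":0.2},
    {"dx":0,"dy":0,"dz":0,"spin":0,"jaw":0.2},
    {"dx":0,"dy":0,"dz":0,"spin":0,"jaw":0.2},
    {"dx":0,"dy":0,"dz":0,"spin":0,"jaw":0.2},
    {"dx":0,"dy":0,"dz":0,"spin":0,"jaw":0.2},
  ],
)

```text
time_s: 3.58
ee_pos: [0.5686, -0.1219, 0.0826]
orientation: [-180.0, 0.0, 0.1]
wrist_force: [-0.1, 1.1, 0.2]
width: 0.0276
grip_force: 25.0
```

Request:
jog_arm(
  moves=[
    {"dx":0,"dy":0,"dz":0,"spin":0,"jaw":0.2},
    {"dx":0,"dy":0,"dz":0,"spin":0,"jaw":0.2},
    {"dx":0,"dy":0,"dz":0,"spin":0,"jaw":0.2},
    {"dx":0,"dy":0,"dz":0,"spin":0,"jaw":0.2},
    {"dx":0,"dy":0,"dz":0,"spin":0,"jaw":0.2},
  ],
)

```text
time_s: 4.0
ee_pos: [0.5686, -0.1221, 0.0826]
orientation: [-180.0, 0.0, 0.0]
wrist_force: [0.3, 1.1, -1.1]
width: 0.0275
grip_force: 25.0
```

Request:
jog_arm(
  moves=[
    {"dx":0,"dy":0,"dz":-0.5,"spin":0,"jaw":0.2},
    {"dx":0,"dy":0,"dz":-1.5,"spin":0,"jaw":0.2},
    {"dx":0,"dy":0,"dz":-2,"spin":0,"jaw":0.2},
    {"dx":-0.5,"dy":-0.5,"dz":-1,"spin":0,"jaw":0.2},
    {"dx":-1.5,"dy":-1.4,"dz":0,"spin":0,"jaw":0.2},
  ],
)

```text
time_s: 4.42
ee_pos: [0.5528, -0.1052, 0.1356]
orientation: [179.8, -0.5, -0.0]
wrist_force: [0.4, -0.0, -2.4]
width: 0.027
grip_force: 25.0
```

Request:
jog_arm(
  moves=[
    {"dx":-2,"dy":-2,"dz":0,"spin":0,"jaw":0.2},
    {"dx":-2,"dy":-2,"dz":0,"spin":0,"jaw":0.2},
    {"dx":-2,"dy":-2,"dz":0,"spin":0,"jaw":0.2},
    {"dx":-2,"dy":-2,"dz":0,"spin":0,"jaw":0.2},
    {"dx":-1,"dy":-1,"dz":0,"spin":0,"jaw":0.2},
  ],
)

```text
time_s: 4.83
ee_pos: [0.4548, -0.0111, 0.1324]
orientation: [-179.9, 0.2, 0.1]
wrist_force: [-0.3, 0.3, -2.6]
width: 0.0279
grip_force: 25.0
```

Request:
jog_arm(
  moves=[
    {"dx":-1,"dy":-1,"dz":0,"spin":0,"jaw":0.2},
    {"dx":0,"dy":0,"dz":1,"spin":0,"jaw":0.2},
    {"dx":0,"dy":0,"dz":2,"spin":0,"jaw":0.2},
    {"dx":0,"dy":0,"dz":2,"spin":0,"jaw":0.2},
    {"dx":0,"dy":0,"dz":2,"spin":0,"jaw":0.2},
  ],
)

```text
time_s: 5.25
ee_pos: [0.4502, -0.0036, 0.0625]
orientation: [180.0, -0.2, 0.1]
wrist_force: [-0.8, 0.3, -2.0]
width: 0.0279
grip_force: 25.0
```

Request:
jog_arm(
  moves=[
    {"dx":0,"dy":0,"dz":1.2,"spin":0,"jaw":0.2},
    {"dx":0,"dy":0,"dz":0.8,"spin":0,"jaw":0.2},
    {"dx":0,"dy":0,"dz":0.5,"spin":0,"jaw":0.2},
    {"dx":0,"dy":0,"dz":0.3,"spin":0,"jaw":0.2},
    {"dx":0,"dy":0,"dz":0,"spin":0,"jaw":0.2},
  ],
)

```text
time_s: 5.67
ee_pos: [0.449, -0.0034, 0.0346]
orientation: [-180.0, -0.0, 0.0]
wrist_force: [-0.2, 1.3, -2.0]
width: 0.0276
grip_force: 25.0
```

Request:
jog_arm(
  moves=[
    {"dx":0,"dy":0,"dz":0.5,"spin":0,"jaw":0.2},
    {"dx":0,"dy":0,"dz":0.25,"spin":0,"jaw":0.2},
    {"dx":0,"dy":0,"dz":0.15,"spin":0,"jaw":0.2},
    {"dx":0,"dy":0,"dz":0.1,"spin":0,"jaw":0.2},
    {"dx":0,"dy":0,"dz":0,"spin":0,"jaw":0.2},
  ],
)

```text
time_s: 6.08
ee_pos: [0.4488, -0.0033, 0.0252]
orientation: [180.0, -0.0, 0.1]
wrist_force: [-1.7, -0.7, 4.7]
width: 0.0277
grip_force: 25.0
```

Request:
jog_arm(
  moves=[
    {"dx":0,"dy":0,"dz":0,"spin":0,"jaw":0.6},
    {"dx":0,"dy":0,"dz":0,"spin":0,"jaw":0.7},
    {"dx":0,"dy":0,"dz":0,"spin":0,"jaw":0.7},
    {"dx":0,"dy":0,"dz":-1,"spin":0,"jaw":0.7},
    {"dx":0,"dy":0,"dz":-3,"spin":0,"jaw":0.7},
  ],
)

```text
time_s: 6.5
ee_pos: [0.446, -0.0029, 0.0625]
orientation: [-179.9, 0.4, 0.0]
wrist_force: [0.5, 0.7, -0.6]
width: 0.0575
grip_force: 0.0
```

Request:
jog_arm(
  moves=[
    {"dx":0,"dy":0,"dz":-4,"spin":0,"jaw":0.7},
    {"dx":0,"dy":0,"dz":-4,"spin":0,"jaw":0.7},
    {"dx":0,"dy":-2,"dz":-2,"spin":0,"jaw":0.7},
    {"dx":0,"dy":-3,"dz":-2,"spin":0,"jaw":0.7},
    {"dx":0,"dy":-3,"dz":0,"spin":0,"jaw":0.7},
  ],
)

```text
time_s: 6.92
ee_pos: [0.4515, 0.0773, 0.1889]
orientation: [-180.0, -0.5, -0.1]
wrist_force: [1.2, -0.1, 1.1]
width: 0.0615
grip_force: 0.0
```

Request:
jog_arm(
  moves=[
    {"dx":0.5,"dy":-3,"dz":0,"spin":0,"jaw":0.7},
    {"dx":1,"dy":-3,"dz":0,"spin":0,"jaw":0.7},
    {"dx":0,"dy":0,"dz":0,"spin":-0.08,"jaw":0.7},
    {"dx":0,"dy":0,"dz":0,"spin":-0.08,"jaw":0.7},
    {"dx":0,"dy":0,"dz":0,"spin":0,"jaw":0.7},
  ],
)

```text
time_s: 7.33
ee_pos: [0.4634, 0.1375, 0.1846]
orientation: [-180.0, 0.0, 9.5]
wrist_force: [-0.0, -0.7, -0.1]
width: 0.062
grip_force: 0.0
```

Run:
```python
from h import *
w=snap('wrist','w2');s=arm.get_state();print(s['ee_pos'],s['orientation'],s['qpos'],s['time_s'])
```

```text
[0.46328252 0.1370625  0.18455543] [-1.79994345e+02  1.91296073e-02  9.17283944e+00] [8.27765793e+00 1.33797483e+01 1.03329258e+02 5.99368503e-03
 6.33102091e+01 8.91021264e+01] 7.3833
```

View pics/w2.png

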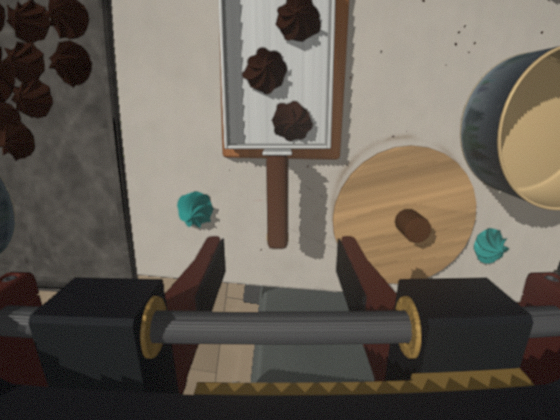

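Run:
```python
from h import *
w=load('w2');s=arm.get_state();t=s['ee_pos'];y=np.radians(s['orientation'][2])
A=np.array([[np.cos(y),np.sin(y)],[np.sin(y),-np.cos(y)]]) # tool x,y axes rows
for n,uv,z in [('h end',(277.5,241),.066),('h front',(277,158),.066),('rearL',(226,150),.036),('rearR',(332,150),.036),('bL',(222,157),.012),('bR',(341,159),.012),('c1',(292,122),.026),('c2',(265,71),.026),('c3',(298,19),.026),('knob',(402,212),.052),('turqL',(195,209),.01),('turqR',(490,245),.01)]:
    p=onz(w,uv,z);print(n,p.round(4),'tool cm',(A@(p[:2]-t[:2])*100).round(2))
```

```text
h end [0.4222 0.1321 0.066 ] tool cm [-4.13 -0.17]
h front [0.499  0.1452 0.066 ] tool cm [ 3.65 -0.23]
rearL [0.4943 0.1943 0.036 ] tool cm [ 3.97 -5.15]
rearR [0.511 0.094 0.036] tool cm [4.02 5.01]
bL [0.4829 0.201  0.012 ] tool cm [ 2.95 -6.  ]
bR [0.5012 0.0786 0.012 ] tool cm [2.81 6.38]
c1 [0.5301 0.136  0.026 ] tool cm [6.58 1.17]
c2 [0.572  0.1689 0.026 ] tool cm [11.24 -1.41]
c3 [0.6214 0.1465 0.026 ] tool cm [15.76  1.59]
knob [0.4657 0.0174 0.052 ] tool cm [-1.67 11.85]
turqL [0.421  0.2241 0.01  ] tool cm [-2.79 -9.27]
turqR [ 0.4331 -0.1169  0.01  ] tool cm [-7.03 24.6 ]
```

Request:
jog_arm(
  moves=[
    {"dx":0.5,"dy":-0.2,"dz":2,"spin":0,"jaw":0.7},
    {"dx":0,"dy":0,"dz":3,"spin":0,"jaw":0.7},
    {"dx":0,"dy":0,"dz":3,"spin":0,"jaw":0.7},
    {"dx":0,"dy":0,"dz":3,"spin":0,"jaw":0.7},
    {"dx":0,"dy":0,"dz":2,"spin":0,"jaw":0.7},
  ],
)

```text
time_s: 7.8
ee_pos: [0.4669, 0.1389, 0.0526]
orientation: [-180.0, 0.1, 9.0]
wrist_force: [0.5, -0.1, -0.3]
width: 0.0613
grip_force: 0.0
```

Request:
jog_arm(
  moves=[
    {"dx":0,"dy":0,"dz":1,"spin":0,"jaw":0.7},
    {"dx":0,"dy":0,"dz":0.5,"spin":0,"jaw":0.7},
    {"dx":0,"dy":0,"dz":0.2,"spin":0,"jaw":0.7},
    {"dx":0,"dy":0,"dz":0,"spin":0,"jaw":0.7},
    {"dx":0,"dy":0,"dz":0,"spin":0,"jaw":0.7},
  ],
)

```text
time_s: 8.22
ee_pos: [0.4692, 0.1396, 0.0387]
orientation: [-180.0, -0.1, 9.2]
wrist_force: [0.3, -1.3, 0.3]
width: 0.0614
grip_force: 0.0
```

Request:
jog_arm(
  moves=[
    {"dx":0,"dy":0,"dz":0.2,"spin":0,"jaw":0.3},
    {"dx":0,"dy":0,"dz":0,"spin":0,"jaw":0.1},
    {"dx":0,"dy":0,"dz":0,"spin":0,"jaw":0.1},
    {"dx":0,"dy":0,"dz":0,"spin":0,"jaw":0.1},
    {"dx":0,"dy":0,"dz":0,"spin":0,"jaw":0.1},
  ],
  grip_force=60,
)

```text
time_s: 8.63
ee_pos: [0.4683, 0.1396, 0.0359]
orientation: [-180.0, -0.0, 9.2]
wrist_force: [-0.1, -1.1, -0.6]
width: 0.0316
grip_force: 0.0
```

Request:
jog_arm(
  moves=[
    {"dx":0,"dy":0,"dz":0,"spin":0,"jaw":0.1},
    {"dx":0,"dy":0,"dz":0,"spin":0,"jaw":0.1},
    {"dx":0,"dy":0,"dz":0,"spin":0,"jaw":0.1},
    {"dx":0,"dy":0,"dz":0,"spin":0,"jaw":0.1},
    {"dx":0,"dy":0,"dz":0,"spin":0,"jaw":0.1},
  ],
)

```text
time_s: 9.05
ee_pos: [0.4682, 0.1396, 0.0358]
orientation: [-180.0, -0.0, 9.2]
wrist_force: [0.4, -0.6, 1.4]
width: 0.0197
grip_force: 59.8
```

Run:
```python
from h import *
w=snap('wrist','w3');s=arm.get_state();print({k:np.round(s[k],4) for k in ('ee_pos','orientation','wrist_force','moment','grip_force','width')})
```

```text
{'ee_pos': array([0.4682, 0.1396, 0.0358]), 'orientation': array([-1.799914e+02, -3.100000e-03,  9.211800e+00]), 'wrist_force': array([0.0808, 0.739 , 1.9481]), 'moment': array([0.0955, 0.0666, 0.0047]), 'grip_force': np.float64(59.8445), 'width': np.float64(0.0198)}
```

Request:
jog_arm(
  moves=[
    {"dx":0,"dy":0,"dz":-0.2,"spin":0,"jaw":0.1},
    {"dx":0,"dy":0,"dz":-0.2,"spin":0,"jaw":0.1},
    {"dx":0,"dy":0,"dz":-0.2,"spin":0,"jaw":0.1},
    {"dx":0,"dy":0,"dz":-0.2,"spin":0,"jaw":0.1},
    {"dx":0,"dy":0,"dz":0,"spin":0,"jaw":0.1},
  ],
)

```text
time_s: 9.52
ee_pos: [0.4682, 0.1396, 0.044]
orientation: [-180.0, -0.0, 9.2]
wrist_force: [0.6, -1.2, -2.7]
width: 0.0193
grip_force: 59.8
```

Run:
```python
from h import *
w=snap('wrist','w4');s=arm.get_state();print({k:np.round(s[k],4) for k in ('ee_pos','orientation','wrist_force','moment','grip_force','width')})
a,b=[cv2.cvtColor(load(n)['pixels'],cv2.COLOR_RGB2GRAY) for n in('w3','w4')]
p=cv2.goodFeaturesToTrack(a[:200,150:420],40,.03,8)+np.float32([150,0]); q,st,_=cv2.calcOpticalFlowPyrLK(a,b,p.astype(np.float32),None)
for u,v,k in zip(p[:,0],q[:,0],st[:,0]):
    if k: print(u.astype(int),(v-u).round(1),end=' ')
cv2.imwrite('pics/c4.png',np.hstack([load(n)['pixels'][:300,130:430,::-1] for n in('w3','w4')]))
```

```text
{'ee_pos': array([0.4682, 0.1396, 0.0439]), 'orientation': array([-1.79995e+02, -1.58000e-02,  9.21610e+00]), 'wrist_force': array([-0.2905,  0.2163, -2.0637]), 'moment': array([-0.0353,  0.219 ,  0.0307]), 'grip_force': np.float64(59.8385), 'width': np.float64(0.02)}
[221  63] [-0.9 -0.4] [235  17] [-0.   0.5] [254 192] [-0.3  0. ] [187 186] [0.3 0.2] [305 192] [ 0.2 -0. ] [321 173] [ 0.4 -0.1] [305  50] [-0.2  0.8] [337   6] [-5.7  1.5] [261   7] [-0.2  0.4] [298  45] [-0.1  0.7] [214  47] [-0.1 -0.5] [278  99] [0.4 0.2] [263  95] [-0.2  0.6] [298  76] [0.5 0.5] [329   9] [ 1.4 -0.2] [306  72] [0.2 0.1] [291 168] [0.  0.1] [347 171] [-1.6  0. ] [348   2] [-9.5  3.9] [293  97] [-1.2  0.3] [376 189] [-0.3  0. ] [218  92] [ 0.5 11.9] [273 151] [0.  0.1] [235  85] [-1.1 -0.5] [339 125] [0.3 0.3] [331 173] [ 0.9 -0.2] [221  35] [-0.3  0.2] [404  62] [ 0.5 44.3] [213  27] [0.1 0.4] [210 193] [ 6.9 -0.2] [409  89] [ 3.8 -2.4] [225 177] [-1.   0.1] [305 174] [-0.5 -0.1] [407 116] [ 4.6 -6.7] [349 159] [-0.6  1.3] [230  78] [-0.5 -0.1] [222 146] [ 0.4 11.2] [399 186] [ 4.7 -9. ] [345 136] [0.6 0.7] [239   5] [0.  0.4]
```

View pics/c4.png

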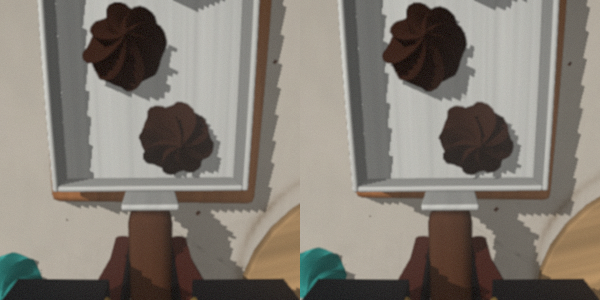

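Request:
jog_arm(
  moves=[
    {"dx":0,"dy":0,"dz":-0.4,"spin":0,"jaw":0.1},
    {"dx":0,"dy":0,"dz":-0.8,"spin":0,"jaw":0.1},
    {"dx":0,"dy":0,"dz":-1,"spin":0,"jaw":0.1},
    {"dx":0,"dy":0,"dz":-1,"spin":0,"jaw":0.1},
    {"dx":0,"dy":0,"dz":-1,"spin":0,"jaw":0.1},
  ],
)

```text
time_s: 9.98
ee_pos: [0.4684, 0.1396, 0.0871]
orientation: [-180.0, -0.0, 9.2]
wrist_force: [-0.1, -0.2, -3.4]
width: 0.0197
grip_force: 59.8
```

Request:
jog_arm(
  moves=[
    {"dx":0,"dy":0,"dz":-1,"spin":0,"jaw":0.1},
    {"dx":0,"dy":0,"dz":-1,"spin":0,"jaw":0.1},
    {"dx":0,"dy":0,"dz":-0.8,"spin":0,"jaw":0.1},
    {"dx":0,"dy":0,"dz":-0.5,"spin":0.01,"jaw":0.1},
    {"dx":0,"dy":0,"dz":0,"spin":0.03,"jaw":0.1},
  ],
)

```text
time_s: 10.4
ee_pos: [0.469, 0.1397, 0.1201]
orientation: [-180.0, -0.1, 6.9]
wrist_force: [-0.1, -0.5, -2.2]
width: 0.0198
grip_force: 59.8
```

Request:
jog_arm(
  moves=[
    {"dx":0,"dy":0,"dz":0,"spin":0.04,"jaw":0.1},
    {"dx":0,"dy":0,"dz":0,"spin":0.05,"jaw":0.1},
    {"dx":0,"dy":0,"dz":0,"spin":0.05,"jaw":0.1},
    {"dx":0,"dy":0,"dz":0,"spin":0.05,"jaw":0.1},
    {"dx":0,"dy":0,"dz":0,"spin":0.05,"jaw":0.1},
  ],
)

```text
time_s: 10.82
ee_pos: [0.468, 0.1395, 0.1188]
orientation: [-180.0, 0.0, -7.0]
wrist_force: [-0.5, 0.5, -2.0]
width: 0.0194
grip_force: 59.8
```

Request:
jog_arm(
  moves=[
    {"dx":0,"dy":0,"dz":0,"spin":0.05,"jaw":0.1},
    {"dx":0,"dy":0,"dz":0,"spin":0.05,"jaw":0.1},
    {"dx":0,"dy":0,"dz":0,"spin":0.05,"jaw":0.1},
    {"dx":0,"dy":0,"dz":0,"spin":0.05,"jaw":0.1},
    {"dx":0,"dy":0,"dz":0,"spin":0.05,"jaw":0.1},
  ],
)

```text
time_s: 11.23
ee_pos: [0.4679, 0.1396, 0.1188]
orientation: [180.0, 0.0, -21.3]
wrist_force: [0.0, -0.1, -3.3]
width: 0.0197
grip_force: 59.8
```

Request:
jog_arm(
  moves=[
    {"dx":0,"dy":0,"dz":0,"spin":0.05,"jaw":0.1},
    {"dx":0,"dy":0,"dz":0,"spin":0.05,"jaw":0.1},
    {"dx":0,"dy":0,"dz":0,"spin":0.05,"jaw":0.1},
    {"dx":0,"dy":0,"dz":0,"spin":0.05,"jaw":0.1},
    {"dx":0,"dy":0,"dz":0,"spin":0.05,"jaw":0.1},
  ],
)

```text
time_s: 11.65
ee_pos: [0.468, 0.1396, 0.1188]
orientation: [180.0, 0.0, -35.7]
wrist_force: [0.6, 0.2, -2.8]
width: 0.0195
grip_force: 59.8
```

Request:
jog_arm(
  moves=[
    {"dx":0,"dy":0,"dz":0,"spin":0.05,"jaw":0.1},
    {"dx":0,"dy":0,"dz":0,"spin":0.05,"jaw":0.1},
    {"dx":0,"dy":0,"dz":0,"spin":0.05,"jaw":0.1},
    {"dx":0,"dy":0,"dz":0,"spin":0.05,"jaw":0.1},
    {"dx":0,"dy":0,"dz":0,"spin":0.05,"jaw":0.1},
  ],
)

```text
time_s: 12.07
ee_pos: [0.468, 0.1396, 0.1188]
orientation: [180.0, 0.0, -50.0]
wrist_force: [-0.0, 0.4, -2.3]
width: 0.0191
grip_force: 59.8
```

Request:
jog_arm(
  moves=[
    {"dx":0,"dy":0,"dz":0,"spin":0.04,"jaw":0.1},
    {"dx":0,"dy":0,"dz":0,"spin":0.03,"jaw":0.1},
    {"dx":0,"dy":0,"dz":0,"spin":0.02,"jaw":0.1},
    {"dx":0,"dy":0,"dz":0,"spin":0,"jaw":0.1},
    {"dx":0,"dy":0,"dz":0,"spin":0,"jaw":0.1},
  ],
)

```text
time_s: 12.48
ee_pos: [0.4681, 0.1396, 0.1187]
orientation: [-180.0, 0.0, -54.9]
wrist_force: [-1.0, -0.3, -3.1]
width: 0.0198
grip_force: 59.8
```

Run:
```python
from h import *
a=snap('side','d5');b=snap('scene','s5');s=arm.get_state();print({k:np.round(s[k],4) for k in ('ee_pos','orientation','wrist_force','moment','grip_force','width','qpos','time_s')})
A=np.hstack([a['pixels'][150:400,150:450],b['pixels'][150:400,200:500]]);cv2.imwrite('pics/c5.png',cv2.resize(A,(800,333))[:,:,::-1])
```

```text
{'ee_pos': array([0.4681, 0.1396, 0.1187]), 'orientation': array([-1.799999e+02,  8.800000e-03, -5.492950e+01]), 'wrist_force': array([-0.6444,  0.5988, -2.146 ]), 'moment': array([ 0.2036,  0.0619, -0.0046]), 'grip_force': np.float64(59.8383), 'width': np.float64(0.0197), 'qpos': array([8.486000e+00, 1.886960e+01, 1.069441e+02, 9.800000e-03,
       5.419020e+01, 1.534098e+02]), 'time_s': np.float64(12.5833)}
```

View pics/c5.png

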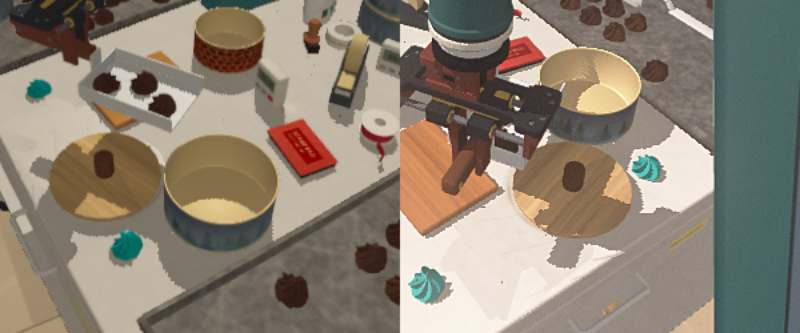

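Run:
```python
from h import *
from scipy.optimize import least_squares
c=load('d5');s=load('s5')
def f(c,P,r=.0765,z=.068):
    pts=[onz(c,u,z)[:2] for u in P]
    q=least_squares(lambda x:[np.hypot(*(x-t))-r for t in pts],np.mean(pts,0));print(q.x,q.fun)
f(c,[(150+u/1.3333,150+v/1.3333) for u,v in [(164,185),(279,190),(222,135),(218,237)]])
f(s,[(200+(u-400)/1.3333,150+v/1.3333) for u,v in [(538,78),(641,85),(590,46),(588,118)]])
```

```text
[ 0.56554746 -0.12746319] [-0.00199541 -0.00170738  0.00761757  0.00810655]
[ 0.57032321 -0.11479423] [-0.00035441 -0.00032908  0.0061148   0.00615696]
```

Request:
jog_arm(
  moves=[
    {"dx":0.2,"dy":0.26,"dz":0,"spin":0,"jaw":0.1},
    {"dx":0.4,"dy":0.52,"dz":0,"spin":0,"jaw":0.1},
    {"dx":0.6,"dy":0.78,"dz":0,"spin":0,"jaw":0.1},
    {"dx":0.6,"dy":0.78,"dz":0,"spin":0,"jaw":0.1},
    {"dx":0.6,"dy":0.78,"dz":0,"spin":0,"jaw":0.1},
  ],
)

```text
time_s: 13.0
ee_pos: [0.4557, 0.1008, 0.1186]
orientation: [180.0, 0.0, -55.0]
wrist_force: [0.5, 0.2, -2.7]
width: 0.0195
grip_force: 59.8
```

Request:
jog_arm(
  moves=[
    {"dx":0.6,"dy":0.78,"dz":0,"spin":0,"jaw":0.1},
    {"dx":0.6,"dy":0.78,"dz":0,"spin":0,"jaw":0.1},
    {"dx":0.6,"dy":0.78,"dz":0,"spin":0,"jaw":0.1},
    {"dx":0.6,"dy":0.78,"dz":0,"spin":0,"jaw":0.1},
    {"dx":0.4,"dy":0.45,"dz":0,"spin":0,"jaw":0.1},
  ],
)

```text
time_s: 13.42
ee_pos: [0.4426, 0.0573, 0.1187]
orientation: [180.0, 0.0, -55.0]
wrist_force: [-0.0, 0.7, -2.8]
width: 0.0198
grip_force: 59.8
```

Request:
jog_arm(
  moves=[
    {"dx":0.1,"dy":0.17,"dz":0.2,"spin":0,"jaw":0.1},
    {"dx":0,"dy":0,"dz":0.5,"spin":0,"jaw":0.1},
    {"dx":0,"dy":0,"dz":0.6,"spin":0,"jaw":0.1},
    {"dx":0,"dy":0,"dz":0.5,"spin":0,"jaw":0.1},
    {"dx":0,"dy":0,"dz":0.2,"spin":0,"jaw":0.1},
  ],
)

```text
time_s: 13.83
ee_pos: [0.4418, 0.0571, 0.0976]
orientation: [179.9, 0.1, -54.9]
wrist_force: [0.1, -0.1, -2.1]
width: 0.0195
grip_force: 59.8
```

Run:
```python
from h import *
s=arm.get_state();print({k:np.round(s[k],4) for k in ('ee_pos','orientation','wrist_force','moment','qpos','time_s')})
y=np.radians(s['orientation'][2]);g=s['ee_pos'][:2];d=np.array([np.cos(y),np.sin(y)]);r=g-[.568,-.122];print('along',r@d,'lateral',r@[-d[1],d[0]])
```

```text
{'ee_pos': array([0.4418, 0.0571, 0.0976]), 'orientation': array([ 1.799314e+02,  6.620000e-02, -5.493120e+01]), 'wrist_force': array([ 0.0957, -0.0614, -2.0987]), 'moment': array([ 0.2862,  0.134 , -0.0234]), 'qpos': array([-1.541900e+00,  1.784950e+01,  1.131797e+02,  1.620000e-02,
        4.906540e+01,  1.433787e+02]), 'time_s': np.float64(13.8333)}
along -0.21909356601535687 lateral -0.00035877069248605153
```

Request:
jog_arm(
  moves=[
    {"dx":0,"dy":0,"dz":0.2,"spin":0,"jaw":0.1},
    {"dx":0,"dy":0,"dz":0.2,"spin":0,"jaw":0.1},
    {"dx":0,"dy":0,"dz":0.1,"spin":0,"jaw":0.1},
    {"dx":0,"dy":0,"dz":0,"spin":0,"jaw":0.1},
    {"dx":0,"dy":0,"dz":0,"spin":0,"jaw":0.1},
  ],
)

```text
time_s: 14.25
ee_pos: [0.4425, 0.0568, 0.0937]
orientation: [-180.0, 0.0, -55.0]
wrist_force: [0.2, 0.6, -1.8]
width: 0.0194
grip_force: 59.8
```

Request:
jog_arm(
  moves=[
    {"dx":0,"dy":0,"dz":0,"spin":0,"jaw":0.1},
    {"dx":0,"dy":0,"dz":0,"spin":0,"jaw":0.1},
    {"dx":0,"dy":0,"dz":0,"spin":0,"jaw":0.1},
    {"dx":0,"dy":0,"dz":0,"spin":0,"jaw":0.1},
  ],
  grip_force=10,
)

```text
time_s: 14.58
ee_pos: [0.4426, 0.0568, 0.0938]
orientation: [-180.0, -0.0, -55.0]
wrist_force: [0.2, 0.5, -2.2]
width: 0.0204
grip_force: 10.0
```

Run:
```python
from h import *
w=snap('wrist','w5')
for i in range(4):
    s=arm.get_state();print({k:np.round(s[k],3) for k in ('ee_pos','wrist_force','moment','grip_force')})
    arm.read_camera('wrist')
```

```text
{'ee_pos': array([0.443, 0.057, 0.094]), 'wrist_force': array([ 0.958,  0.167, -2.131]), 'moment': array([0.187, 0.056, 0.036]), 'grip_force': np.float64(9.999)}
{'ee_pos': array([0.443, 0.057, 0.094]), 'wrist_force': array([-0.023, -0.943, -1.674]), 'moment': array([ 0.276, -0.02 ,  0.039]), 'grip_force': np.float64(9.999)}
{'ee_pos': array([0.443, 0.057, 0.094]), 'wrist_force': array([-0.247, -0.322, -2.083]), 'moment': array([ 0.236, -0.029,  0.045]), 'grip_force': np.float64(9.999)}
{'ee_pos': array([0.443, 0.057, 0.094]), 'wrist_force': array([-0.169, -0.417, -1.346]), 'moment': array([0.229, 0.054, 0.03 ]), 'grip_force': np.float64(9.999)}
```

Request:
jog_arm(
  moves=[
    {"dx":0.1,"dy":0,"dz":-0.25,"spin":0,"jaw":0.1},
    {"dx":0.1,"dy":0,"dz":-0.25,"spin":0,"jaw":0.1},
    {"dx":0.1,"dy":0,"dz":-0.25,"spin":0,"jaw":0.1},
    {"dx":0.1,"dy":0,"dz":-0.25,"spin":0,"jaw":0.1},
    {"dx":0,"dy":0,"dz":0,"spin":0,"jaw":0.1},
  ],
)

```text
time_s: 15.25
ee_pos: [0.4453, 0.0533, 0.1042]
orientation: [-179.9, -0.0, -55.0]
wrist_force: [0.4, -0.7, -1.2]
width: 0.02
grip_force: 10.0
```

```bash
cat > fl.py <<'E'
import sys
from h import *
w=snap('wrist',sys.argv[2]); s=arm.get_state();print({k:np.round(s[k],3) for k in ('ee_pos','orientation','wrist_force','moment','grip_force','time_s')})
g=[cv2.cvtColor(load(n)['pixels'],cv2.COLOR_RGB2GRAY) for n in sys.argv[1:3]]
# track rear wall + handle-neck band (near), and choc_1/2 patches by template match
for n,(x,y,W,H) in {'rearwall':(235,165,90,40),'choc1':(262,95,90,80),'choc2':(205,0,90,95)}.items():
    T=g[0][y:y+H,x:x+W]; M=cv2.matchTemplate(g[1],T,cv2.TM_CCOEFF_NORMED);_,v,_,l=cv2.minMaxLoc(M);print(n,np.array(l)-[x,y],round(v,2))
E
python3 fl.py w4 w5 2>/dev/null|head -0; python3 fl.py w4 w6
```

```text
{'ee_pos': array([0.445, 0.053, 0.104]), 'orientation': array([-1.79968e+02, -2.70000e-02, -5.49600e+01]), 'wrist_force': array([ 0.49 ,  0.642, -0.546]), 'moment': array([ 0.024, -0.022,  0.063]), 'grip_force': np.float64(10.0), 'time_s': np.float64(15.35)}
rearwall [93 88] 0.59
choc1 [1 5] 0.88
choc2 [3 8] 0.81
```

Request:
jog_arm(
  moves=[
    {"dx":0.25,"dy":0,"dz":-0.6,"spin":0,"jaw":0.1},
    {"dx":0.35,"dy":0,"dz":-0.8,"spin":0,"jaw":0.1},
    {"dx":0.4,"dy":0,"dz":-0.75,"spin":0,"jaw":0.1},
    {"dx":0.45,"dy":0,"dz":-0.75,"spin":0,"jaw":0.1},
    {"dx":0.5,"dy":0,"dz":-0.7,"spin":0,"jaw":0.1},
  ],
)

```text
time_s: 15.77
ee_pos: [0.4565, 0.0371, 0.1408]
orientation: [-180.0, -0.0, -55.0]
wrist_force: [0.4, 0.1, -2.3]
width: 0.0203
grip_force: 10.0
```

Request:
jog_arm(
  moves=[
    {"dx":0.55,"dy":0,"dz":-0.65,"spin":0,"jaw":0.1},
    {"dx":0.6,"dy":0,"dz":-0.65,"spin":0,"jaw":0.1},
    {"dx":0.6,"dy":0,"dz":-0.65,"spin":0,"jaw":0.1},
    {"dx":0.6,"dy":0,"dz":-0.5,"spin":0,"jaw":0.1},
    {"dx":0.6,"dy":0,"dz":-0.5,"spin":0,"jaw":0.1},
  ],
)

```text
time_s: 16.18
ee_pos: [0.4732, 0.0128, 0.1697]
orientation: [-180.0, -0.0, -55.0]
wrist_force: [-0.1, 0.2, -2.2]
width: 0.0201
grip_force: 10.0
```

Request:
jog_arm(
  moves=[
    {"dx":0.5,"dy":0,"dz":-0.4,"spin":0,"jaw":0.1},
    {"dx":0.3,"dy":0,"dz":-0.2,"spin":0,"jaw":0.1},
    {"dx":0,"dy":0,"dz":0,"spin":0,"jaw":0.1},
    {"dx":0,"dy":0,"dz":0,"spin":0,"jaw":0.1},
    {"dx":0,"dy":0,"dz":0,"spin":0,"jaw":0.1},
  ],
)

```text
time_s: 16.6
ee_pos: [0.4769, 0.007, 0.1748]
orientation: [180.0, 0.1, -55.0]
wrist_force: [-0.7, -0.2, -2.9]
width: 0.0202
grip_force: 10.0
```

Run:
```python
from h import *
w=snap('wrist','w7');a=snap('side','d7')
s=arm.get_state();print({k:np.round(s[k],3) for k in ('ee_pos','orientation','wrist_force','moment','grip_force','time_s')})
cv2.imwrite('pics/c7.png',np.hstack([a['pixels'][120:420,100:480],w['pixels'][:300,110:500]])[:,:,::-1])
```

```text
{'ee_pos': array([0.477, 0.007, 0.175]), 'orientation': array([ 1.7996e+02,  5.1000e-02, -5.4946e+01]), 'wrist_force': array([-1.215,  0.045, -2.668]), 'moment': array([ 0.212,  0.084, -0.053]), 'grip_force': np.float64(10.0), 'time_s': np.float64(16.7)}
```

View pics/c7.png

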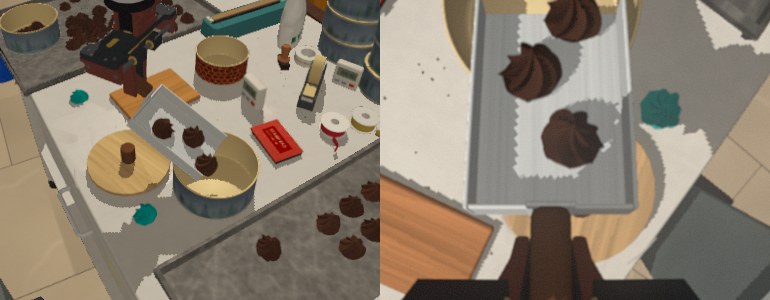

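Request:
jog_arm(
  moves=[
    {"dx":-0.2,"dy":0,"dz":0.3,"spin":0,"jaw":0.1},
    {"dx":-0.5,"dy":0,"dz":0.6,"spin":0,"jaw":0.1},
    {"dx":-0.7,"dy":0,"dz":0.8,"spin":0,"jaw":0.1},
    {"dx":-0.7,"dy":0,"dz":0.8,"spin":0,"jaw":0.1},
    {"dx":-0.7,"dy":0,"dz":0.8,"spin":0,"jaw":0.1},
  ],
)

```text
time_s: 17.12
ee_pos: [0.4611, 0.0303, 0.1413]
orientation: [-180.0, -0.0, -54.9]
wrist_force: [1.3, -0.8, -0.7]
width: 0.0201
grip_force: 10.0
```

Request:
jog_arm(
  moves=[
    {"dx":-0.7,"dy":0,"dz":0.8,"spin":0,"jaw":0.1},
    {"dx":-0.7,"dy":0,"dz":0.8,"spin":0,"jaw":0.1},
    {"dx":-0.5,"dy":0,"dz":0.5,"spin":0,"jaw":0.1},
    {"dx":-0.3,"dy":0,"dz":0.3,"spin":0,"jaw":0.1},
    {"dx":0,"dy":0,"dz":0,"spin":0,"jaw":0.1},
  ],
)

```text
time_s: 17.53
ee_pos: [0.4475, 0.0485, 0.1174]
orientation: [179.9, 0.1, -54.9]
wrist_force: [0.4, 0.3, -0.6]
width: 0.0201
grip_force: 10.0
```

```bash
python3 fl.py w7 w8
```

```text
{'ee_pos': array([0.448, 0.048, 0.118]), 'orientation': array([ 1.7995e+02,  6.6000e-02, -5.4940e+01]), 'wrist_force': array([ 0.131,  0.066, -2.025]), 'moment': array([ 0.174,  0.065, -0.02 ]), 'grip_force': np.float64(9.998), 'time_s': np.float64(17.583)}
rearwall [ 85 102] 0.81
choc1 [107 -95] 0.61
choc2 [ 32 122] 0.61
```

Request:
jog_arm(
  moves=[
    {"dx":0,"dy":0,"dz":0,"spin":0,"jaw":0.1},
    {"dx":0,"dy":0,"dz":0,"spin":0,"jaw":0.1},
    {"dx":0,"dy":0,"dz":0,"spin":0,"jaw":0.1},
  ],
  grip_force=5,
)

```text
time_s: 17.83
ee_pos: [0.4489, 0.0476, 0.1184]
orientation: [-180.0, -0.0, -55.0]
wrist_force: [-0.9, -0.2, -1.5]
width: 0.02
grip_force: 5.0
```

```bash
python3 fl.py w7 w9
```

```text
{'ee_pos': array([0.449, 0.048, 0.118]), 'orientation': array([-1.79979e+02, -5.00000e-03, -5.49880e+01]), 'wrist_force': array([-0.352,  0.258, -1.487]), 'moment': array([0.191, 0.028, 0.033]), 'grip_force': np.float64(5.0), 'time_s': np.float64(17.883)}
rearwall [ 85 102] 0.81
choc1 [107 -93] 0.6
choc2 [-36 235] 0.6
```

```bash
cat > tilt.py <<'E'
import sys
from h import *
from scipy.optimize import brentq
def tray2w(X,th,s):  # tray mm -> world, tilt th deg lip-down about grip axis
    t=np.radians(th);y=np.radians(s['orientation'][2]);g=np.array(s['ee_pos'])+[0,0,.019]
    x,yy,z=(X[0]+111)/1e3,X[1]/1e3,(X[2]-43)/1e3
    a=x*np.cos(t)+z*np.sin(t);b=-x*np.sin(t)+z*np.cos(t)
    return g+[a*np.cos(y)-yy*np.sin(y),a*np.sin(y)+yy*np.cos(y),b]
def model(c,th,s): return {n:proj(c,tray2w(X,th,s)).round(0) for n,X in dict(RL=(-75,51,24),RR=(-75,-51,24),FL=(75,51,24),FR=(75,-51,24),FbotL=(75,48,3)).items()}
if __name__=='__main__':
    s=arm.get_state()
    for n in sys.argv[1:]:
        c=load(n) 
        g=cv2.cvtColor(c['pixels'],cv2.COLOR_RGB2GRAY).astype(int);print(n,[(r,g[r,225:255].mean().astype(int)) for r in range(150,250,4)])
    for th in (0,10,20,30,40): print(th,{k:v.tolist() for k,v in model(c,th,s).items()})
E
python3 tilt.py w4 w7 w9|sed 's/np.int64//g'
```

```text
w4 [(150, (185)), (154, (184)), (158, (185)), (162, (184)), (166, (184)), (170, (184)), (174, (184)), (178, (156)), (182, (137)), (186, (166)), (190, (152)), (194, (72)), (198, (92)), (202, (114)), (206, (150)), (210, (150)), (214, (165)), (218, (171)), (222, (171)), (226, (171)), (230, (171)), (234, (170)), (238, (136)), (242, (131)), (246, (127))]
w7 [(150, (157)), (154, (151)), (158, (158)), (162, (154)), (166, (161)), (170, (158)), (174, (151)), (178, (140)), (182, (138)), (186, (138)), (190, (138)), (194, (138)), (198, (138)), (202, (136)), (206, (205)), (210, (172)), (214, (175)), (218, (170)), (222, (155)), (226, (162)), (230, (170)), (234, (181)), (238, (157)), (242, (152)), (246, (147))]
w9 [(150, (191)), (154, (189)), (158, (189)), (162, (191)), (166, (171)), (170, (133)), (174, (133)), (178, (134)), (182, (134)), (186, (116)), (190, (182)), (194, (164)), (198, (156)), (202, (160)), (206, (168)), (210, (175)), (214, (181)), (218, (190)), (222, (197)), (226, (198)), (230, (195)), (234, (196)), (238, (150)), (242, (145)), (246, (141))]
0 {'RL': [182.0, 194.0], 'RR': [378.0, 194.0], 'FL': [163.0, -139.0], 'FR': [397.0, -139.0], 'FbotL': [182.0, -111.0]}
10 {'RL': [186.0, 198.0], 'RR': [374.0, 198.0], 'FL': [183.0, -86.0], 'FR': [377.0, -86.0], 'FbotL': [198.0, -60.0]}
20 {'RL': [189.0, 204.0], 'RR': [371.0, 204.0], 'FL': [197.0, -38.0], 'FR': [362.0, -38.0], 'FbotL': [209.0, -15.0]}
30 {'RL': [192.0, 211.0], 'RR': [368.0, 211.0], 'FL': [208.0, 4.0], 'FR': [352.0, 4.0], 'FbotL': [218.0, 26.0]}
40 {'RL': [194.0, 219.0], 'RR': [366.0, 220.0], 'FL': [216.0, 43.0], 'FR': [344.0, 43.0], 'FbotL': [224.0, 63.0]}
```

Run:
```python
from h import *
for n in('w4','w7','w8','w9'):
    g=load(n)['pixels'].max(2)[:200]; m=(g<70).astype(np.uint8)
    k,_,st,ce=cv2.connectedComponentsWithStats(m); print(n,[(ce[i].astype(int).tolist(),int(st[i,4])) for i in range(1,k) if st[i,4]>600 and 180<ce[i][0]<400])
```

```text
w4 [([255, 46], 4941), ([304, 140], 3511)]
w7 [([302, 17], 1414), ([262, 69], 1766), ([309, 140], 1344)]
w8 [([297, 27], 3231)]
w9 [([298, 27], 3248)]
```

Request:
jog_arm(
  moves=[
    {"dx":0.4,"dy":0,"dz":-0.6,"spin":0,"jaw":0.1},
    {"dx":0.6,"dy":0,"dz":-0.8,"spin":0,"jaw":0.1},
    {"dx":0.7,"dy":0,"dz":-0.8,"spin":0,"jaw":0.1},
    {"dx":0.7,"dy":0,"dz":-0.8,"spin":0,"jaw":0.1},
    {"dx":0.7,"dy":0,"dz":-0.8,"spin":0,"jaw":0.1},
  ],
)

```text
time_s: 18.3
ee_pos: [0.4676, 0.0215, 0.1575]
orientation: [-179.9, -0.0, -55.0]
wrist_force: [-0.3, -0.1, -1.2]
width: 0.0197
grip_force: 5.0
```

Request:
jog_arm(
  moves=[
    {"dx":0.7,"dy":0,"dz":-0.8,"spin":0,"jaw":0.1},
    {"dx":0.7,"dy":0,"dz":-0.7,"spin":0,"jaw":0.1},
    {"dx":0.5,"dy":0,"dz":-0.4,"spin":0,"jaw":0.1},
    {"dx":0.2,"dy":0,"dz":-0.2,"spin":0,"jaw":0.1},
    {"dx":0,"dy":0,"dz":0,"spin":0,"jaw":0.1},
  ],
)

```text
time_s: 18.72
ee_pos: [0.4793, 0.0046, 0.1777]
orientation: [-180.0, -0.0, -55.0]
wrist_force: [1.2, 0.4, -0.3]
width: 0.0201
grip_force: 5.0
```

Request:
jog_arm(
  moves=[
    {"dx":0,"dy":0,"dz":0,"spin":0,"jaw":0.1},
    {"dx":0,"dy":0,"dz":0,"spin":0,"jaw":0.1},
    {"dx":0,"dy":0,"dz":0,"spin":0,"jaw":0.1},
    {"dx":0,"dy":0,"dz":0,"spin":0,"jaw":0.1},
    {"dx":0,"dy":0,"dz":0,"spin":0,"jaw":0.1},
  ],
)

```text
time_s: 19.13
ee_pos: [0.4784, 0.0054, 0.177]
orientation: [180.0, 0.0, -54.9]
wrist_force: [0.8, -0.6, -1.5]
width: 0.0201
grip_force: 5.0
```

```bash
python3 fl.py w7 w10|head -1; python3 tilt.py w10|sed 's/np.int64//g'|head -1
python3 - <<'E'
from h import *
for n in('w10',):
    g=load(n)['pixels'].max(2)[:200]; m=(g<70).astype(np.uint8)
    k,_,st,ce=cv2.connectedComponentsWithStats(m); print(n,[(ce[i].astype(int).tolist(),int(st[i,4])) for i in range(1,k) if st[i,4]>600 and 180<ce[i][0]<400])
E
```

```text
{'ee_pos': array([0.478, 0.005, 0.177]), 'orientation': array([ 1.79988e+02,  1.70000e-02, -5.49400e+01]), 'wrist_force': array([ 0.531, -0.969, -0.86 ]), 'moment': array([ 0.066, -0.191,  0.016]), 'grip_force': np.float64(5.0), 'time_s': np.float64(19.183)}
w10 [(150, (131)), (154, (130)), (158, (128)), (162, (126)), (166, (131)), (170, (131)), (174, (129)), (178, (126)), (182, (127)), (186, (127)), (190, (127)), (194, (127)), (198, (127)), (202, (127)), (206, (127)), (210, (170)), (214, (178)), (218, (175)), (222, (171)), (226, (150)), (230, (158)), (234, (167)), (238, (145)), (242, (143)), (246, (139))]
w10 [([268, 8], 1330)]
```

Run:
```python
from h import *
w=snap('wrist','w11');a=snap('side','d11');b=snap('scene','s11')
p=w['pixels'];print((p[55:195,225:335].max(2)<90).sum())
A=np.hstack([a['pixels'][150:370,180:420],w['pixels'][:220,150:420]]);print(A.shape)
cv2.imwrite('pics/c11.png',cv2.resize(A,None,fx=1.5,fy=1.5)[:,:,::-1])
```

```text
0
(220, 510, 3)
```

View pics/c11.png

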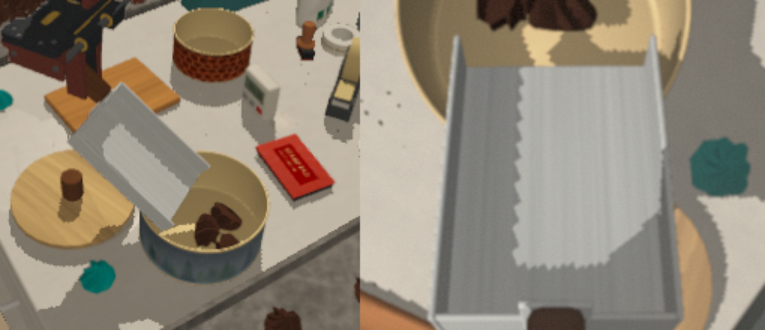

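Request:
jog_arm(
  moves=[
    {"dx":0,"dy":0,"dz":0,"spin":0,"jaw":0.1},
    {"dx":0,"dy":0,"dz":0,"spin":0,"jaw":0.1},
    {"dx":0,"dy":0,"dz":-0.5,"spin":0,"jaw":0.1},
    {"dx":0,"dy":0,"dz":-1.2,"spin":0,"jaw":0.1},
    {"dx":0,"dy":0,"dz":-1.6,"spin":0,"jaw":0.1},
  ],
  grip_force=45,
)

```text
time_s: 19.75
ee_pos: [0.477, 0.0054, 0.2096]
orientation: [179.8, 0.2, -55.0]
wrist_force: [0.1, 0.6, -2.1]
width: 0.0202
grip_force: 45.0
```

Request:
jog_arm(
  moves=[
    {"dx":0,"dy":0,"dz":-1.6,"spin":0,"jaw":0.1},
    {"dx":0,"dy":0,"dz":-1.6,"spin":0,"jaw":0.1},
    {"dx":0,"dy":0,"dz":-0.6,"spin":-0.04,"jaw":0.1},
    {"dx":0,"dy":0,"dz":0,"spin":-0.06,"jaw":0.1},
    {"dx":0,"dy":0,"dz":0,"spin":-0.08,"jaw":0.1},
  ],
)

```text
time_s: 20.17
ee_pos: [0.4786, 0.0052, 0.2491]
orientation: [-180.0, -0.0, -44.5]
wrist_force: [-0.2, 0.7, -1.4]
width: 0.02
grip_force: 45.0
```

Request:
jog_arm(
  moves=[
    {"dx":0,"dy":0,"dz":0,"spin":-0.1,"jaw":0.1},
    {"dx":0,"dy":0,"dz":0,"spin":-0.1,"jaw":0.1},
    {"dx":0,"dy":0,"dz":0,"spin":-0.1,"jaw":0.1},
    {"dx":0,"dy":0,"dz":0,"spin":-0.1,"jaw":0.1},
    {"dx":0,"dy":0,"dz":0,"spin":-0.1,"jaw":0.1},
  ],
)

```text
time_s: 20.58
ee_pos: [0.4781, 0.0052, 0.2483]
orientation: [-180.0, 0.1, -15.7]
wrist_force: [0.3, 0.5, -1.6]
width: 0.0195
grip_force: 45.0
```

Request:
jog_arm(
  moves=[
    {"dx":0,"dy":0,"dz":0,"spin":-0.1,"jaw":0.1},
    {"dx":0,"dy":0,"dz":0,"spin":-0.1,"jaw":0.1},
    {"dx":0,"dy":0,"dz":0,"spin":-0.1,"jaw":0.1},
    {"dx":0,"dy":0,"dz":0,"spin":-0.1,"jaw":0.1},
    {"dx":0,"dy":0,"dz":0,"spin":-0.04,"jaw":0.1},
  ],
)

```text
time_s: 21.0
ee_pos: [0.478, 0.0052, 0.2483]
orientation: [-180.0, 0.1, 9.5]
wrist_force: [-0.8, -0.1, -1.4]
width: 0.0199
grip_force: 45.0
```

Request:
jog_arm(
  moves=[
    {"dx":0.3,"dy":-0.6,"dz":0,"spin":0,"jaw":0.1},
    {"dx":0.7,"dy":-1.3,"dz":0,"spin":0,"jaw":0.1},
    {"dx":0.9,"dy":-1.7,"dz":0,"spin":0,"jaw":0.1},
    {"dx":0.9,"dy":-1.7,"dz":0,"spin":0,"jaw":0.1},
    {"dx":0.9,"dy":-1.7,"dz":0,"spin":0,"jaw":0.1},
  ],
)

```text
time_s: 21.42
ee_pos: [0.5038, 0.0813, 0.2483]
orientation: [-180.0, 0.0, 9.1]
wrist_force: [-0.3, -0.6, -2.1]
width: 0.02
grip_force: 45.0
```

Request:
jog_arm(
  moves=[
    {"dx":0.9,"dy":-1.7,"dz":0,"spin":0,"jaw":0.1},
    {"dx":0.9,"dy":-1.7,"dz":0,"spin":0,"jaw":0.1},
    {"dx":0.9,"dy":-1.7,"dz":0,"spin":0,"jaw":0.1},
    {"dx":0.5,"dy":-0.9,"dz":0,"spin":0,"jaw":0.1},
    {"dx":0,"dy":0,"dz":0,"spin":0,"jaw":0.1},
  ],
)

```text
time_s: 21.83
ee_pos: [0.5263, 0.1465, 0.2482]
orientation: [-180.0, -0.0, 9.3]
wrist_force: [-0.3, -0.1, -2.1]
width: 0.02
grip_force: 45.0
```

```bash
cat > st.py <<'E'
from h import *
import sys
w=snap('wrist',sys.argv[1]);s=arm.get_state();print({k:np.round(s[k],4).tolist() for k in ('ee_pos','orientation','wrist_force','grip_force','time_s')})
y=np.radians(s['orientation'][2]);d=np.array(eval(sys.argv[2]))-s['ee_pos'][:2];print('to target dx,dy cm',100*(d@[np.cos(y),np.sin(y)]).round(4),100*(d@[np.sin(y),-np.cos(y)]).round(4))
E
python3 st.py w12 '[.4682,.1396]'; python3 tilt.py w12|sed 's/np.int64//g'|head -1
```

```text
{'ee_pos': [0.5258, 0.1452, 0.2481], 'orientation': [179.9939, 0.0311, 9.264], 'wrist_force': [-0.5873, -0.113, -1.2189], 'grip_force': 44.9957, 'time_s': 21.8833}
to target dx,dy cm -5.7700000000000005 -0.37
w12 [(150, (190)), (154, (192)), (158, (190)), (162, (190)), (166, (195)), (170, (195)), (174, (193)), (178, (199)), (182, (199)), (186, (196)), (190, (201)), (194, (201)), (198, (198)), (202, (202)), (206, (202)), (210, (198)), (214, (105)), (218, (99)), (222, (123)), (226, (176)), (230, (176)), (234, (176)), (238, (138)), (242, (128)), (246, (125))]
```

Request:
jog_arm(
  moves=[
    {"dx":0.4,"dy":-0.2,"dz":1,"spin":0,"jaw":0.1},
    {"dx":0.45,"dy":-0.17,"dz":2,"spin":0,"jaw":0.1},
    {"dx":0,"dy":0,"dz":2.5,"spin":0,"jaw":0.1},
    {"dx":0,"dy":0,"dz":2,"spin":0,"jaw":0.1},
    {"dx":0,"dy":0,"dz":1.5,"spin":0,"jaw":0.1},
  ],
)

```text
time_s: 22.3
ee_pos: [0.5323, 0.1483, 0.1558]
orientation: [180.0, 0.2, 9.1]
wrist_force: [-0.4, -0.2, -1.4]
width: 0.0197
grip_force: 45.0
```

Request:
jog_arm(
  moves=[
    {"dx":0,"dy":0,"dz":0.7,"spin":0,"jaw":0.1},
    {"dx":0,"dy":0,"dz":0.1,"spin":0,"jaw":0.1},
    {"dx":0,"dy":0,"dz":0,"spin":0,"jaw":0.1},
    {"dx":0,"dy":0,"dz":0,"spin":0,"jaw":0.1},
  ],
  grip_force=12,
)

```text
time_s: 22.63
ee_pos: [0.5344, 0.1493, 0.151]
orientation: [-180.0, -0.1, 9.2]
wrist_force: [0.5, 0.3, -1.9]
width: 0.0197
grip_force: 12.0
```

```bash
python3 st.py w13 '[.4682,.1396]'; python3 tilt.py w13|sed 's/np.int64//g'|head -1|cut -c 200-420
```

```text
{'ee_pos': [0.5346, 0.1495, 0.1512], 'orientation': [-179.9978, -0.1162, 9.1902], 'wrist_force': [0.107, 0.2037, -2.078], 'grip_force': 11.9993, 'time_s': 22.6833}
to target dx,dy cm -6.710000000000001 -0.09
, (206, (181)), (210, (182)), (214, (94)), (218, (90)), (222, (100)), (226, (106)), (230, (106)), (234, (98)), (238, (126)), (242, (122)), (246, (118))]
```

Request:
jog_arm(
  moves=[
    {"dx":0,"dy":0,"dz":0.5,"spin":0,"jaw":0.1},
    {"dx":0,"dy":-0.09,"dz":0.5,"spin":0,"jaw":0.1},
    {"dx":-0.65,"dy":0,"dz":0.6,"spin":0,"jaw":0.1},
    {"dx":-0.65,"dy":0,"dz":0.6,"spin":0,"jaw":0.1},
    {"dx":-0.65,"dy":0,"dz":0.62,"spin":0,"jaw":0.1},
  ],
)

```text
time_s: 23.1
ee_pos: [0.5137, 0.1473, 0.1215]
orientation: [-180.0, -0.0, 9.2]
wrist_force: [0.9, -0.2, -0.6]
width: 0.02
grip_force: 12.0
```

Request:
jog_arm(
  moves=[
    {"dx":-0.55,"dy":0,"dz":0.65,"spin":0,"jaw":0.1},
    {"dx":-0.5,"dy":0,"dz":0.65,"spin":0,"jaw":0.1},
    {"dx":-0.5,"dy":0,"dz":0.65,"spin":0,"jaw":0.1},
    {"dx":-0.5,"dy":0,"dz":0.67,"spin":0,"jaw":0.1},
    {"dx":-0.4,"dy":0,"dz":0.7,"spin":0,"jaw":0.1},
  ],
)

```text
time_s: 23.52
ee_pos: [0.4893, 0.1433, 0.0881]
orientation: [-180.0, 0.0, 9.2]
wrist_force: [-0.7, 0.6, 0.2]
width: 0.0198
grip_force: 12.0
```

```bash
python3 st.py w14 '[.4682,.1396]'; python3 tilt.py w14|sed 's/np.int64//g'|head -1|cut -c 100-420
```

```text
{'ee_pos': [0.4875, 0.1431, 0.0868], 'orientation': [-179.9916, 0.1976, 9.2157], 'wrist_force': [-0.2981, -0.5713, -1.8795], 'grip_force': 12.0, 'time_s': 23.5667}
to target dx,dy cm -1.96 0.03
)), (178, (187)), (182, (188)), (186, (189)), (190, (182)), (194, (178)), (198, (96)), (202, (100)), (206, (97)), (210, (90)), (214, (141)), (218, (155)), (222, (155)), (226, (155)), (230, (155)), (234, (154)), (238, (122)), (242, (117)), (246, (114))]
```

Request:
jog_arm(
  moves=[
    {"dx":-0.4,"dy":0,"dz":0.75,"spin":0,"jaw":0.1},
    {"dx":-0.35,"dy":0,"dz":0.75,"spin":0,"jaw":0.1},
    {"dx":-0.35,"dy":0,"dz":0.75,"spin":0,"jaw":0.1},
    {"dx":-0.3,"dy":0,"dz":0.75,"spin":0,"jaw":0.1},
    {"dx":-0.25,"dy":0,"dz":0.75,"spin":0,"jaw":0.1},
  ],
)

```text
time_s: 23.98
ee_pos: [0.4736, 0.1407, 0.0505]
orientation: [-180.0, -0.0, 9.2]
wrist_force: [0.5, -0.2, 0.4]
width: 0.0199
grip_force: 12.0
```

Request:
jog_arm(
  moves=[
    {"dx":-0.2,"dy":0,"dz":0.6,"spin":0,"jaw":0.1},
    {"dx":-0.1,"dy":0,"dz":0.4,"spin":0,"jaw":0.1},
    {"dx":0,"dy":0,"dz":0.2,"spin":0,"jaw":0.1},
    {"dx":0,"dy":0,"dz":0,"spin":0,"jaw":0.1},
    {"dx":0,"dy":0,"dz":0,"spin":0,"jaw":0.1},
  ],
)

```text
time_s: 24.4
ee_pos: [0.4706, 0.1402, 0.0391]
orientation: [-180.0, 0.0, 9.2]
wrist_force: [0.4, -0.6, -1.7]
width: 0.0199
grip_force: 12.0
```

```bash
python3 st.py w15 '[.4682,.1396]'; python3 tilt.py w3 w15|sed 's/np.int64//g'|head -2|cut -c 100-420
```

```text
{'ee_pos': [0.4709, 0.1403, 0.0393], 'orientation': [-179.9935, 0.0119, 9.2137], 'wrist_force': [0.1764, -0.2194, -0.8576], 'grip_force': 11.9998, 'time_s': 24.45}
to target dx,dy cm -0.27 0.03
), (178, (151)), (182, (137)), (186, (169)), (190, (149)), (194, (73)), (198, (74)), (202, (103)), (206, (123)), (210, (140)), (214, (169)), (218, (170)), (222, (171)), (226, (171)), (230, (171)), (234, (170)), (238, (136)), (242, (132)), (246, (127))]
)), (178, (127)), (182, (171)), (186, (121)), (190, (68)), (194, (70)), (198, (73)), (202, (78)), (206, (98)), (210, (149)), (214, (158)), (218, (158)), (222, (158)), (226, (158)), (230, (158)), (234, (157)), (238, (126)), (242, (120)), (246, (117))]
```

Request:
jog_arm(
  moves=[
    {"dx":-0.25,"dy":0.03,"dz":0.15,"spin":0,"jaw":0.1},
    {"dx":-0.1,"dy":0,"dz":0.15,"spin":0,"jaw":0.1},
    {"dx":-0.05,"dy":0,"dz":0.1,"spin":0,"jaw":0.1},
    {"dx":0,"dy":0,"dz":0,"spin":0,"jaw":0.1},
    {"dx":0,"dy":0,"dz":0,"spin":0,"jaw":0.1},
  ],
)

```text
time_s: 24.87
ee_pos: [0.4668, 0.1393, 0.0356]
orientation: [-180.0, -0.0, 9.2]
wrist_force: [-1.7, 0.1, 5.0]
width: 0.0201
grip_force: 12.0
```

```bash
python3 st.py w16 '[.4682,.1396]'
cat > cmp.py <<'E'
from h import *
import sys
# tray bright-mask outline vs reference picture (side view), and per-row edges in wrist view
def edge(n,col):
    g=cv2.cvtColor(load(n)['pixels'],cv2.COLOR_RGB2GRAY).astype(float)[165:215,col:col+30].mean(1);return 165+np.argmax(g[:-2]-g[2:])
for n in sys.argv[1:]: print(n,[int(edge(n,c)) for c in(200,225,320,340)])
E
python3 cmp.py w3 w4 w15 w16
```

```text
{'ee_pos': [0.4668, 0.1393, 0.0356], 'orientation': [-179.9996, 0.0029, 9.2183], 'wrist_force': [-3.0252, 0.1546, 5.5061], 'grip_force': 12.0003, 'time_s': 24.9167}
to target dx,dy cm 0.15 -0.01
w3 [190, 190, 189, 189]
w4 [190, 190, 189, 189]
w15 [185, 185, 185, 185]
w16 [184, 184, 184, 184]
```

Request:
jog_arm(
  moves=[
    {"dx":-0.15,"dy":0,"dz":0,"spin":0,"jaw":0.1},
    {"dx":0,"dy":0,"dz":0,"spin":0,"jaw":0.1},
    {"dx":0,"dy":0,"dz":0,"spin":0,"jaw":0.5},
    {"dx":0,"dy":0,"dz":0,"spin":0,"jaw":0.6},
    {"dx":0,"dy":0,"dz":0,"spin":0,"jaw":0.6},
  ],
)

```text
time_s: 25.33
ee_pos: [0.4652, 0.1391, 0.0351]
orientation: [-180.0, 0.0, 9.2]
wrist_force: [-0.4, 0.3, -0.3]
width: 0.0365
grip_force: 0.0
```

Request:
jog_arm(
  moves=[
    {"dx":0,"dy":0,"dz":-0.5,"spin":0,"jaw":0.6},
    {"dx":0,"dy":0,"dz":-1.5,"spin":0,"jaw":0.6},
    {"dx":0,"dy":0,"dz":-3,"spin":0,"jaw":0.6},
    {"dx":0,"dy":0,"dz":-3.5,"spin":0,"jaw":0.6},
    {"dx":0,"dy":0,"dz":-4,"spin":0,"jaw":0.6},
  ],
)

```text
time_s: 25.75
ee_pos: [0.4638, 0.1389, 0.1607]
orientation: [-180.0, 0.2, 9.2]
wrist_force: [0.2, -0.4, 0.3]
width: 0.0528
grip_force: 0.0
```

Request:
jog_arm(
  moves=[
    {"dx":0,"dy":0,"dz":-2,"spin":0,"jaw":0.6},
    {"dx":-0.2,"dy":0,"dz":-0.4,"spin":0,"jaw":0.6},
    {"dx":0,"dy":0,"dz":0,"spin":0,"jaw":0.6},
    {"dx":0,"dy":0,"dz":0,"spin":0,"jaw":0.6},
  ],
)

```text
time_s: 26.08
ee_pos: [0.4625, 0.1386, 0.1835]
orientation: [-180.0, 0.1, 9.2]
wrist_force: [-0.0, 0.9, -0.6]
width: 0.0524
grip_force: 0.0
```

```bash
python3 st.py w17 '[.4633,.1371]'
python3 - <<'E'
from h import *
a=load('w2');b=load('w17')
# register table-plane background: compare projected tray features. rear wall edge + handle end rows, side wall columns
for n,c in(('w2',a),('w17',b)):
    g=cv2.cvtColor(c['pixels'],cv2.COLOR_RGB2GRAY).astype(float)
    print(n,-np.asarray(c['R']).T@c['t'])
    for z,(x0,x1) in {'L':(232,262),'R':(295,325)}.items():
        p=g[130:175,x0:x1].mean(1); r=130+np.argmax(p[:-3]-p[3:])+1.5; print(' rear',z,r,onz(c,((x0+x1)/2,r),.036)[:2].round(4))
    for lo,hi,nm in((205,250,'wallL'),(310,350,'wallR')):
        p=g[60:110,lo:hi].mean(0);d=np.diff(p);print(' ',nm,[(lo+int(i),int(d[i])) for i in np.argsort(-abs(d))[:5]])
E
```

```text
{'ee_pos': [0.4622, 0.1386, 0.1829], 'orientation': [-179.9932, 0.1544, 9.2116], 'wrist_force': [0.185, -0.3685, 0.0857], 'grip_force': 0.0, 'time_s': 26.1333}
to target dx,dy cm 0.09 0.16
w2 [0.53951589 0.14889624 0.34598913]
 rear L 148.5 [0.4989 0.1746]
 rear R 147.5 [0.5098 0.1153]
  wallL [(224, -35), (223, -31), (221, 18), (242, 17), (225, -16)]
  wallR [(332, -36), (331, -34), (328, 20), (329, 18), (326, -17)]
w17 [0.5389167  0.149781   0.34488051]
 rear L 145.5 [0.5011 0.1759]
 rear R 145.5 [0.5107 0.1167]
  wallL [(227, -39), (224, 30), (228, -25), (220, -25), (223, 23)]
  wallR [(335, -36), (336, -32), (332, 21), (329, -17), (334, -14)]
```

Request:
jog_arm(
  moves=[
    {"dx":-0.7,"dy":2.5,"dz":0,"spin":0,"jaw":0.8},
    {"dx":-0.7,"dy":2.8,"dz":0,"spin":0,"jaw":0.8},
    {"dx":-0.7,"dy":2.8,"dz":0,"spin":0,"jaw":0.8},
    {"dx":-0.7,"dy":2.8,"dz":0,"spin":0,"jaw":0.8},
    {"dx":-0.7,"dy":2.6,"dz":0,"spin":0,"jaw":0.8},
  ],
)

```text
time_s: 26.55
ee_pos: [0.4489, -0.0012, 0.1823]
orientation: [-179.9, 0.2, 9.2]
wrist_force: [0.3, 0.2, 0.8]
width: 0.0701
grip_force: 0.0
```

Request:
jog_arm(
  moves=[
    {"dx":-0.1,"dy":0.3,"dz":2.5,"spin":0,"jaw":0.8},
    {"dx":0,"dy":0,"dz":2.5,"spin":0,"jaw":0.8},
    {"dx":0,"dy":0,"dz":1,"spin":0,"jaw":0.8},
    {"dx":0,"dy":0,"dz":0,"spin":0,"jaw":0.8},
    {"dx":0,"dy":0,"dz":0,"spin":0,"jaw":0.8},
  ],
)

```text
time_s: 26.97
ee_pos: [0.4483, -0.003, 0.1226]
orientation: [-179.9, 0.3, 9.2]
wrist_force: [-0.1, 0.1, 0.5]
width: 0.0704
grip_force: 0.0
```

```bash
python3 st.py w18 '[.4488,-.0033]'
python3 - <<'E'
from h import *
from scipy.optimize import least_squares
w=load('w18');g=w['pixels'];m=((g[:,:,0]>140)&(g[:,:,0].astype(int)-g[:,:,2]>50)).astype(np.uint8)
print('knob pred',proj(w,[.4488,-.0033,.052]))
d=snap('side','d18');print('side tin')
h0,h1=load('d5')['pixels'],d['pixels']
for y0,y1,x0,x1 in((275,338,265,368),(300,338,265,368),(245,300,330,368)):
    T=cv2.cvtColor(h0[y0:y1,x0:x1],cv2.COLOR_RGB2GRAY);M=cv2.matchTemplate(cv2.cvtColor(h1,cv2.COLOR_RGB2GRAY),T,cv2.TM_CCOEFF_NORMED);_,v,_,l=cv2.minMaxLoc(M);print(l[0]-x0,l[1]-y0,round(v,2))
o=np.linalg.norm(d['pixels'].astype(int)-[0,0,0],axis=2)
# world per pixel at tin rim
c=np.array([.568,-.122,.068]);u=proj(d,c);print((onz(d,u+[1,0],.068)-c).round(4),(onz(d,u+[0,1],.068)-c).round(4))
# dark knob blob in wrist
k=(g.max(2)<95).astype(np.uint8);n,_,st,ce=cv2.connectedComponentsWithStats(k[:260]);print([(ce[i].astype(int).tolist(),st[i].tolist()) for i in range(1,n) if st[i,4]>300])
E
```

```text
{'ee_pos': [0.4494, -0.003, 0.1235], 'orientation': [-179.951, 0.1252, 9.2157], 'wrist_force': [0.0482, -0.5312, 0.2441], 'grip_force': 0.0, 'time_s': 27.0167}
to target dx,dy cm -0.06 0.02
knob pred [279.40133034 214.25177808]
side tin
0 0 0.58
0 0 0.59
0 0 0.93
[ 0.0016 -0.0008 -0.    ] [-0.0011 -0.0019 -0.    ]
[([41, 50], [27, 0, 31, 104, 1801]), ([132, 118], [63, 0, 132, 233, 9039]), ([366, 90], [350, 0, 58, 165, 2216]), ([528, 14], [493, 0, 67, 44, 1492]), ([479, 62], [437, 12, 90, 107, 5124]), ([535, 210], [496, 137, 64, 123, 5059]), ([37, 191], [17, 171, 40, 42, 1126]), ([283, 208], [265, 187, 55, 41, 1236]), ([203, 249], [186, 236, 31, 24, 543]), ([357, 249], [344, 237, 32, 23, 539])]
```

Request:
jog_arm(
  moves=[
    {"dx":0,"dy":0,"dz":2.5,"spin":0,"jaw":0.8},
    {"dx":0,"dy":0,"dz":2.5,"spin":0,"jaw":0.8},
    {"dx":0,"dy":0,"dz":2.5,"spin":0,"jaw":0.8},
    {"dx":0,"dy":0,"dz":1.4,"spin":0,"jaw":0.8},
    {"dx":0,"dy":0,"dz":0.6,"spin":0,"jaw":0.8},
  ],
)

```text
time_s: 27.48
ee_pos: [0.4496, -0.0029, 0.0282]
orientation: [-180.0, 0.1, 9.2]
wrist_force: [-0.1, 0.5, 0.8]
width: 0.0703
grip_force: 0.0
```

Request:
jog_arm(
  moves=[
    {"dx":0,"dy":0,"dz":0.2,"spin":0,"jaw":0.5},
    {"dx":0,"dy":0,"dz":0,"spin":0,"jaw":0.2},
    {"dx":0,"dy":0,"dz":0,"spin":0,"jaw":0.2},
    {"dx":0,"dy":0,"dz":0,"spin":0,"jaw":0.2},
    {"dx":0,"dy":0,"dz":0,"spin":0,"jaw":0.2},
  ],
  grip_force=25,
)

```text
time_s: 27.9
ee_pos: [0.4509, -0.0033, 0.0282]
orientation: [180.0, -0.1, 9.2]
wrist_force: [-0.9, 0.6, 0.1]
width: 0.0404
grip_force: 0.0
```

Request:
jog_arm(
  moves=[
    {"dx":0,"dy":0,"dz":0,"spin":0,"jaw":0.2},
    {"dx":0,"dy":0,"dz":0,"spin":0,"jaw":0.2},
    {"dx":0,"dy":0,"dz":0,"spin":0,"jaw":0.2},
    {"dx":0,"dy":0,"dz":0,"spin":0,"jaw":0.2},
    {"dx":0,"dy":0,"dz":0,"spin":0,"jaw":0.2},
  ],
)

```text
time_s: 28.32
ee_pos: [0.4504, -0.0032, 0.0277]
orientation: [180.0, -0.0, 9.2]
wrist_force: [-0.9, 0.2, 5.8]
width: 0.0278
grip_force: 25.0
```

Request:
jog_arm(
  moves=[
    {"dx":0,"dy":0,"dz":-0.5,"spin":0,"jaw":0.2},
    {"dx":0,"dy":0,"dz":-1.5,"spin":0,"jaw":0.2},
    {"dx":0,"dy":0,"dz":-2.5,"spin":0,"jaw":0.2},
    {"dx":0,"dy":0,"dz":-2.5,"spin":0,"jaw":0.2},
    {"dx":0,"dy":0,"dz":-2,"spin":0,"jaw":0.2},
  ],
)

```text
time_s: 28.73
ee_pos: [0.4498, -0.0031, 0.1187]
orientation: [-180.0, 0.0, 9.2]
wrist_force: [-0.1, 0.9, -1.5]
width: 0.0275
grip_force: 25.0
```

Request:
jog_arm(
  moves=[
    {"dx":0.6,"dy":0.8,"dz":-1,"spin":0,"jaw":0.2},
    {"dx":1.4,"dy":2,"dz":-0.4,"spin":0,"jaw":0.2},
    {"dx":1.8,"dy":2.5,"dz":0,"spin":0,"jaw":0.2},
    {"dx":1.8,"dy":2.5,"dz":0,"spin":0,"jaw":0.2},
    {"dx":1.8,"dy":2.5,"dz":0,"spin":0,"jaw":0.2},
  ],
)

```text
time_s: 29.15
ee_pos: [0.5399, -0.0938, 0.1315]
orientation: [-180.0, 0.0, 9.2]
wrist_force: [0.3, 1.0, -1.3]
width: 0.0279
grip_force: 25.0
```

Request:
jog_arm(
  moves=[
    {"dx":1.4,"dy":2,"dz":0,"spin":0,"jaw":0.2},
    {"dx":0.8,"dy":1,"dz":0,"spin":0,"jaw":0.2},
    {"dx":0.3,"dy":0.3,"dz":0,"spin":0,"jaw":0.2},
    {"dx":0,"dy":0,"dz":0,"spin":0,"jaw":0.2},
    {"dx":0,"dy":0,"dz":0,"spin":0,"jaw":0.2},
  ],
)

```text
time_s: 29.57
ee_pos: [0.568, -0.1204, 0.1308]
orientation: [-179.9, 0.1, 9.2]
wrist_force: [-1.3, 0.3, -1.5]
width: 0.0277
grip_force: 25.0
```

```bash
python3 st.py w19 '[.5702,-.1219]'
```

```text
{'ee_pos': [0.5679, -0.1202, 0.1309], 'orientation': [-179.9144, 0.1127, 9.249], 'wrist_force': [-0.1691, 0.3399, -1.7532], 'grip_force': 24.9998, 'time_s': 29.6167}
to target dx,dy cm 0.2 0.21
```

Request:
jog_arm(
  moves=[
    {"dx":0.2,"dy":0.2,"dz":0.8,"spin":0,"jaw":0.2},
    {"dx":0,"dy":0,"dz":1,"spin":0,"jaw":0.2},
    {"dx":0,"dy":0,"dz":0.9,"spin":0,"jaw":0.2},
    {"dx":0,"dy":0,"dz":0.6,"spin":0,"jaw":0.2},
    {"dx":0,"dy":0,"dz":0.4,"spin":0,"jaw":0.2},
  ],
)

```text
time_s: 30.03
ee_pos: [0.5707, -0.1227, 0.0926]
orientation: [-179.9, 0.1, 9.2]
wrist_force: [-0.9, 0.5, -1.9]
width: 0.0275
grip_force: 25.0
```

Request:
jog_arm(
  moves=[
    {"dx":0,"dy":0,"dz":0.3,"spin":0,"jaw":0.2},
    {"dx":0,"dy":0,"dz":0.2,"spin":0,"jaw":0.2},
    {"dx":0,"dy":0,"dz":0.2,"spin":0,"jaw":0.2},
    {"dx":0,"dy":0,"dz":0,"spin":0,"jaw":0.2},
    {"dx":0,"dy":0,"dz":0,"spin":0,"jaw":0.2},
  ],
)

```text
time_s: 30.45
ee_pos: [0.572, -0.1233, 0.0874]
orientation: [180.0, -0.0, 9.2]
wrist_force: [-0.2, 0.4, -1.8]
width: 0.0274
grip_force: 25.0
```

Request:
jog_arm(
  moves=[
    {"dx":-0.1,"dy":0,"dz":0.1,"spin":0,"jaw":0.2},
    {"dx":0,"dy":0,"dz":0.1,"spin":0,"jaw":0.2},
    {"dx":0,"dy":0,"dz":0,"spin":0,"jaw":0.2},
    {"dx":0,"dy":0,"dz":0,"spin":0,"jaw":0.2},
  ],
)

```text
time_s: 30.78
ee_pos: [0.5709, -0.1235, 0.0854]
orientation: [180.0, -0.0, 9.2]
wrist_force: [0.6, -0.5, -1.5]
width: 0.0274
grip_force: 25.0
```

Request:
jog_arm(
  moves=[
    {"dx":0,"dy":0,"dz":0.1,"spin":0,"jaw":0.2},
    {"dx":0,"dy":0,"dz":0.1,"spin":0,"jaw":0.2},
    {"dx":0,"dy":0,"dz":0,"spin":0,"jaw":0.2},
    {"dx":0,"dy":0,"dz":0,"spin":0,"jaw":0.2},
  ],
)

```text
time_s: 31.12
ee_pos: [0.5711, -0.1233, 0.0846]
orientation: [180.0, -0.0, 9.2]
wrist_force: [-3.6, 3.0, 9.8]
width: 0.0276
grip_force: 25.0
```

Contact on the rim at the right height (within about 1 mm). Release and clear.

Request:
jog_arm(
  moves=[
    {"dx":0,"dy":0,"dz":-0.1,"spin":0,"jaw":0.2},
    {"dx":0,"dy":0,"dz":0,"spin":0,"jaw":0.6},
    {"dx":0,"dy":0,"dz":0,"spin":0,"jaw":0.8},
    {"dx":0,"dy":0,"dz":0,"spin":0,"jaw":0.8},
    {"dx":0,"dy":0,"dz":0,"spin":0,"jaw":0.8},
  ],
)

```text
time_s: 31.53
ee_pos: [0.5708, -0.1234, 0.0841]
orientation: [-180.0, 0.0, 9.2]
wrist_force: [-0.4, 0.1, -0.5]
width: 0.051
grip_force: 0.0
```

Request:
jog_arm(
  moves=[
    {"dx":0,"dy":0,"dz":-1,"spin":0,"jaw":0.8},
    {"dx":0,"dy":0,"dz":-3,"spin":0,"jaw":0.8},
    {"dx":0,"dy":0,"dz":-4,"spin":0,"jaw":0.8},
    {"dx":0,"dy":0,"dz":-4,"spin":0,"jaw":0.8},
    {"dx":0,"dy":0,"dz":-4,"spin":0,"jaw":0.8},
  ],
)

```text
time_s: 31.95
ee_pos: [0.5703, -0.1232, 0.2465]
orientation: [-180.0, 0.0, 9.2]
wrist_force: [1.7, 0.0, 0.7]
width: 0.0703
grip_force: 0.0
```

Request:
jog_arm(
  moves=[
    {"dx":-2,"dy":1,"dz":0,"spin":0,"jaw":0.8},
    {"dx":-3,"dy":2,"dz":0,"spin":0,"jaw":0.8},
    {"dx":-3,"dy":2,"dz":0,"spin":0,"jaw":0.8},
    {"dx":-3,"dy":2,"dz":0,"spin":0,"jaw":0.8},
    {"dx":-2,"dy":1,"dz":0,"spin":0,"jaw":0.8},
  ],
)

```text
time_s: 32.37
ee_pos: [0.4533, -0.2249, 0.2451]
orientation: [179.9, 0.0, 9.2]
wrist_force: [-0.7, -0.1, -0.5]
width: 0.0703
grip_force: 0.0
```

```bash
python3 st.py w20 '[.5702,-.1219]'
python3 - <<'E'
from h import *
from scipy.optimize import least_squares
a0,b0=load('s0')['pixels'],load('d0')['pixels'];a=snap('scene','s20');b=snap('side','d20')
G=lambda p:cv2.cvtColor(p,cv2.COLOR_RGB2GRAY)
def tm(p0,p1,box,n):
    x0,y0,x1,y1=box;M=cv2.matchTemplate(G(p1)[max(0,y0-15):y1+15,x0-15:x1+15],G(p0)[y0:y1,x0:x1],cv2.TM_CCOEFF_NORMED);_,v,_,l=cv2.minMaxLoc(M);print(n,l[0]-15,l[1]-15,round(v,2))
for n,bs,bd in(('lid',(300,180,386,260),(265,245,365,335)),('knob',(332,182,360,212),(300,258,330,292)),('handle',(240,280,280,328),(183,205,228,235)),('wall',(205,280,265,318),(232,240,300,255)),('timer',(210,178,245,210),(338,192,368,240)),('giraffe',(133,183,200,245),(293,155,350,202)),('turq',(372,262,400,290),(232,320,260,347)),('turq2',(205,348,236,380),(168,208,192,224))):
    tm(a0,a['pixels'],bs,n+' scene');tm(b0,b['pixels'],bd,n+' side')
E
```

```text
{'ee_pos': [0.4508, -0.226, 0.2449], 'orientation': [179.925, 0.1708, 9.1205], 'wrist_force': [-2.5512, -0.4542, -1.4359], 'grip_force': 0.0, 'time_s': 32.4167}
to target dx,dy cm 13.44 -8.38
lid scene 0 0 0.88
lid side 1 3 0.38
knob scene 2 -1 0.98
knob side -9 15 0.5
handle scene 0 -1 0.9
handle side 1 0 0.98
wall scene 0 -2 0.55
wall side 15 -8 0.11
timer scene 0 0 1.0
timer side 0 -1 0.8
giraffe scene 0 0 1.0
giraffe side 0 0 0.58
turq scene 0 0 0.94
turq side 0 0 1.0
turq2 scene 0 0 1.0
turq2 side 0 0 0.98
```

```bash
python3 -c "
from rig import arm
print(arm.job_done())"
```

```text
the job is handed in; nothing more can be done
None
```

I handed the job in at about 32 s of robot time: the last pictures show all three chocolates in the tin, the tray flat within about 2 mm of where it started on its board, and the lid back on the tin; the hand-in gave no verdict.

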